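Uncover the flange and hold the probe housing over it

ROBOT

A 6-joint arm with a two-finger parallel gripper is mounted at the origin on a cart in front of the work surface, level with it; the furniture and walls round the work are solid. World frame = base frame: x ahead of the robot, y to its left, z up, the work surface at z = 0. Lengths are in m, angles in rad, forces in N, time in s.
With the tool pointing down it reaches from about 0.35 to 0.875 m from the base axis. Payload 15.5 kg.
Tool frame: the origin (TCP) lies on the centre line of the jaws, within the pads' length; the fingertips stand 17 mm ahead of it and the grasp point (between the pads) lies 2 mm behind it; z points along the fingers, y is the line along which they close (so a half turn about z gives the same grasp; the last joint's range is limited). The gripper opens to 85 mm and grips with 20 to 120 N. Pads are 22 mm wide; open, the fingers measure 114 mm over their backs; the gripper's body (76 mm by 85 mm) begins 54 mm behind the grasp point. The pads swing forward as they close: fully open they stand 13 mm farther back than shut.
Start: joints at [-1.256, 0.494, 1.345, -0, 1.302, -0.096], TCP at [0.25, -0.573, 0.218] pointing down, gripper open.
Joint ranges: [-2.91, 2.91], [-0.82, 2.16], [0.22, 2.67], [-1.22, 4.37], [0.12, 2.79], [-3.08, 3.08]. Speed limits (rad/s): [1.89, 1.89, 2.57, 3.01, 3.01, 3.01].

INTERFACE

Orientations are given as a unit quaternion [w, x, y, z].
In Python, from plant import * gives the robot as it stands.
- The arm moves only by the tool send_rows, never from a script. Its argument "targets" is text: rows parted by semicolons, each of 5 numbers parted by spaces: the shift along the tool's x, y, z in units of 30 mm (1.0 is 30 mm), then the turn about the tool's z in degrees, then the finger opening in mm, from 0 to 85.4. A call has 1 to 8 rows; each row shifts and turns the commanded pose from where the row before left it, along the tool's axes as they then stand; what a row does not reach is not made up. A row lasts 1/12 s, in which the tool goes at most 41.7 mm and 7.16 degrees, less where a joint would pass 70% of its speed; a pose out of reach is approached as far as the arm can. A call is refused whole if a number of a shift passes 1 or a number of a turn 7.16, either way. A call with a gripper value outside its range is refused whole. The fingers move at their own pace and stop on an object; "newtons" is the grip in N (left out, the last holds). Time passes only in rows, so rows that do not move let the fingers close. It gives the time, the measured TCP pose, the force, the opening and the grip force at its end, in the units of the state.
- get_state(): the state, without advancing time (a new reading comes with each control period).
- camera(name): name is "side" or "top" or "wrist"; returns a dict with "color" (384x512x3 uint8, blue, green, red), "fx", "fy", "cx", "cy" (pixels), "position" and "rotation" of the camera in the world. Camera axes: x right, y down, z forward; pixel columns grow to the right and rows downward; lengths in m; the calibration is good to about 2 mm. A picture is of the moment at which its call begins. There is no depth.
- job_done(): hands the job in; it is judged then, once.
The state is a dict: "t": time; "qpos": joint angles; "joint_vel": joint speeds; "tau": joint torques, N m; "ee_pos": TCP position; "orientation": TCP orientation; "wrist_force": force on the tool from outside, world axes, zero at the start; "wrist_torque": the same for the moment, N m; "width": finger opening in m; "gripper_force": force on a finger pad.
Only numpy, scipy, OpenCV 4.12 (cv2) and the standard library are available. Lean on these libraries where they do the work, as an engineer would, in place of code of your own. Each camera call takes 0.05 s, during which the arm holds its last target. There are 200 camera calls.

TASK

Take the bow-handled dust cover off the ring flange and leave it hanging by its bow on the hook stand. Then take the bell-shaped probe housing nearest the parts bins on their other side (the side of the white cup), lift it over the row of three bins without disturbing the bins or the cup, and stop with it upright and centred above the flange, its underside about 15 mm clear of the flange and never touching it, so that a seal can be slid in between. Finish while still holding it there: do not set it down or let go.

Things in the scene. Friction and masses are not known exactly. Their poses are not given: they have to be found in the camera images.
- flange: Flat light-grey ring flange lying on the bench and fixed to it: 128 mm outside diameter, 14 mm thick, bore about 32 mm. Origin: centre of the underside; z up along its axis. The dust cover lies centred on it at the start (to within about 3 mm).
- flange_top (a point): Centre of the flange's upper face, 14 mm above the bench.
- cover: Loose dust cover, 120 g: grey disc, 115 mm diameter, 6 mm thick, with an upright bow of 8 mm round bar in its y-z plane. Origin: centre of the disc's underside, z up. Bow: uprights at y = +/-51 mm, level bar along y at z = 110 mm (axis), straight for y within 43 mm; opening 94 x 100 mm high. A 40 N pinch on the bar 33 mm off its middle holds it level and leaves the middle free.
- cover_bar (a point): Middle of the bow's level bar, on the bar's axis, 110 mm above the underside of the cover.
- hook: Fixed hook stand. Origin: underside centre of its 100 mm wide, 12 mm high foot; post of 16 mm diameter, 210 mm high. An 8 mm round arm leaves the post along the stand's -x, its axis level at z = 190 mm to 98 mm from the post's axis, then turning up to a tip at 114 mm and z = 212 mm. The arm goes through the cover's bow crosswise; the bar rests on it.
- hook_rest (a point): Point on top of the hook's arm where the bar should rest: 80 mm out from the post's axis, 194 mm above the bench; the hung bar's axis lies 4 mm above it. Axes as the stand: the arm points along -x.
- housing: Loose grey bell-shaped probe housing, 130 mm high, 0.18 to 0.37 kg, the one nearest the bins, standing on its round 74 mm wide foot; it narrows upward to 92 mm, and an upright round rod of 8 mm diameter stands on its top, free to grip from 100 to 130 mm above the underside. Origin: centre of the underside, z up. Round about z: its yaw does not matter.
- bin_mid: Middle one of a row of three open parts bins with small parts in them, each 159 x 106 mm and 78 mm high, loose, standing side by side in a row that runs away from the robot between housing and flange. Origin: centre of the underside; the row runs along its y axis.
- bin_near: The bin of the row nearest the robot, like bin_mid, 112 mm beside it.
- bin_far: The bin of the row farthest from the robot, like bin_mid, 112 mm beside it.
- cup: White open cup, 66 mm wide, 71 mm high, standing loose on the housing's side of the bins; origin: centre of the underside. Leave it alone.
Things that resemble listed ones, but are neither listed nor needed, are in the scene too. Of the things shaped like the housing, the grey one is meant.

How it is judged:
By the outcome, as a careful person would: the job done as asked, in the order asked, and still so for the second after the job is handed in, while the arm keeps its last pose, push and grip.
It also fails if it takes over 64 s, if anything falls off the work surface, if the arm or the gripper's body presses on something with over 40 N, if the wrist force passes 120 N, or if a joint passes its speed limit or range.

## Working session

There is one attempt and no reset: what is moved stays moved. The work goes in short steps, Python scripts to look and compute and a tool call to move; the robot and the scene stay as the last step left them, time stands still between calls to the robot, and variables do not carry over. Pictures are saved under pics/ and viewed, at most 10 in all, crops included, and the job is handed in when it is done.

Besides the shell and the picture viewer there is one more tool, called after ">>>" as name(argument=value, ...) on one line, values as JSON. send_rows: Moves the arm, as the interface text tells. Its arguments: {"type":"object","properties":{"targets":{"type":"string"},"newtons":{"type":"number"}},"required":["targets"]}

```bash
mkdir -p pics; ls; cat > h.py <<'E'
from plant import *
import numpy as np, cv2
def ray(c,u,v):
    d=np.array([(u-c["cx"])/c["fx"],(v-c["cy"])/c["fy"],1.0]); R=np.array(c["rotation"])
    return np.array(c["position"]),R@d
def onplane(c,u,v,z):
    p,d=ray(c,u,v); return p+d*(z-p[2])/d[2]
def proj(c,P):
    q=np.array(c["rotation"]).T@(np.array(P)-np.array(c["position"]))
    return np.array([c["fx"]*q[0]/q[2]+c["cx"],c["fy"]*q[1]/q[2]+c["cy"]])
def tri(c1,a,c2,b):
    p,d=ray(c1,*a);q,e=ray(c2,*b)
    s=np.linalg.lstsq(np.c_[d,-e],q-p,rcond=None)[0]
    A=p+s[0]*d;B=q+s[1]*e
    return (A+B)/2,np.linalg.norm(A-B)
E
python3 - <<'E'
from h import *
import pickle
cs={n:camera(n) for n in("top","side","wrist")}
pickle.dump(cs,open("c0.pkl","wb"))
for n,c in cs.items():
    print(n,np.round(c["position"],3),np.round(c["rotation"],3).tolist(),c["fx"],c["cx"],c["cy"])
a=cs["top"]["color"];b=cs["side"]["color"]
cv2.imwrite("pics/top.png",cv2.resize(a,(800,600),interpolation=cv2.INTER_CUBIC));cv2.imwrite("pics/side.png",cv2.resize(b,(800,600),interpolation=cv2.INTER_CUBIC))
s=get_state();print(s)
E
```

```text
pics
top [0.358 0.019 1.791] [0.04, -0.7, 0.712, -0.038] 451.8307336832641 250.6317163487537 185.17501015573703
side [0.366 1.301 0.79 ] [0.029, -0.066, 0.85, -0.522] 435.42012995091494 251.95983106923669 190.78107687135562
wrist [ 0.325 -0.54   0.373] [0.135, 0.826, -0.541, -0.089] 301.3070455621893 255.19682924225992 194.31236467123384
{'t': 0.15, 'qpos': array([-1.25548733e+00,  4.94054336e-01,  1.34596377e+00, -2.08084921e-05,
        1.30250051e+00, -9.55007033e-02]), 'joint_vel': array([-0.0013628 , -0.00059568, -0.00145503, -0.00143804, -0.00197626,
       -0.00059083]), 'tau': array([ 1.37356441e-03, -8.82538533e+01, -3.84068906e+01, -1.85191548e-04,
        7.16044902e-03,  4.14929744e-06]), 'ee_pos': array([ 0.2495045 , -0.57273524,  0.21783709]), 'orientation': array([-4.59083963e-04,  9.78977821e-01,  2.03966200e-01, -6.07509994e-05]), 'wrist_force': array([-0.79784299, -0.81139478,  1.25673979]), 'wrist_torque': array([-0.06876005, -0.03903347, -0.01736772]), 'gripper_force': 0.0, 'width': 0.08532814614961905}
```

View pics/top.png

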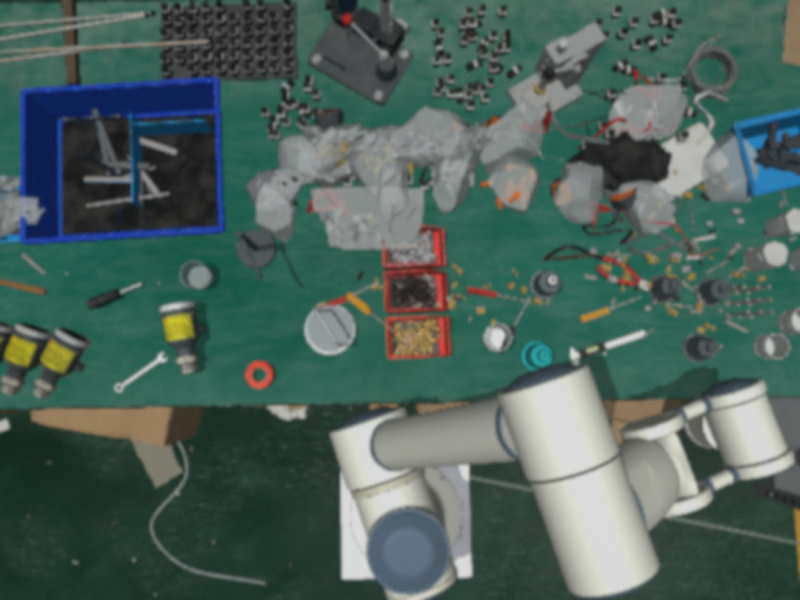

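View pics/side.png

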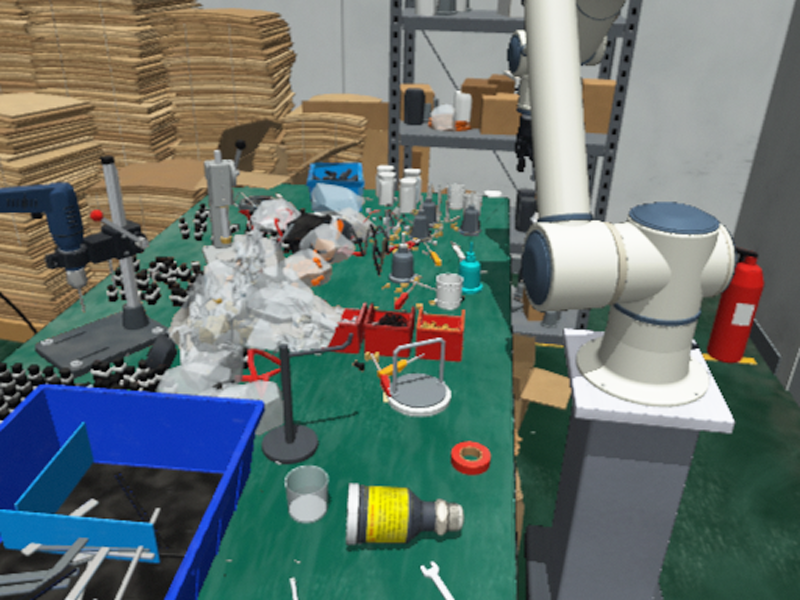

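The top view shows the flange and cover at (330,328) of 800x600. The hook foot is at (256,248) with its arm toward (300,285), the red bins are at about x = 415, the white cup is at (498,337) and the nearest grey housing at (547,284). In the side view the hook post is at (287,400), the bow at (418,370) and the housing at (402,262). "rotation" is a quaternion. Next I'll make crops.

```bash
sed -i 's/^def ray/from scipy.spatial.transform import Rotation as Ro\ndef RM(c):\n    q=c["rotation"]; return Ro.from_quat([q[1],q[2],q[3],q[0]]).as_matrix()\ndef ray/; s/np.array(c\["rotation"\])/RM(c)/' h.py
python3 - <<'E'
from h import *
import pickle
cs=pickle.load(open("c0.pkl","rb"))
for n in cs: print(n,np.round(RM(cs[n]),2).tolist())
t=cs["top"];s=cs["side"]
k=.64
for n,u,v,z in [("cover",330,328,.02),("hookfoot",256,248,.012),("housing rod",547,280,.13),("cup",498,337,.07),("binmid",413,291,.07)]:
    print(n,np.round(onplane(t,u*k,v*k,z),3))
for n,u,v,z in [("cover",418,395,.02),("hookfoot",290,443,.012),("housing",402,275,.0)]:
    print(n,np.round(onplane(s,u*k,v*k,z),3))
a=t["color"][135:240,145:375];b=s["color"][145:300,160:320]
cv2.imwrite("pics/tc.png",cv2.resize(a,None,fx=3.47,fy=3.47,interpolation=cv2.INTER_CUBIC));
cv2.imwrite("pics/sc.png",cv2.resize(b,None,fx=3.8,fy=3.8,interpolation=cv2.INTER_CUBIC))
E
```

```text
top [[-0.02, -0.99, 0.11], [-1.0, 0.02, 0.0], [-0.0, -0.11, -0.99]]
side [[-0.99, -0.08, 0.12], [-0.14, 0.45, -0.88], [0.02, -0.89, -0.45]]
wrist [[0.4, -0.87, -0.29], [-0.92, -0.38, -0.13], [-0.0, 0.32, -0.95]]
cover [0.461 0.179 0.02 ]
hookfoot [0.669 0.367 0.012]
housing rod [ 0.561 -0.346  0.13 ]
cup [ 0.43  -0.234  0.07 ]
binmid [ 0.546 -0.03   0.07 ]
cover [0.46  0.204 0.02 ]
hookfoot [0.668 0.377 0.012]
housing [ 0.569 -0.382  0.   ]
```

View pics/tc.png

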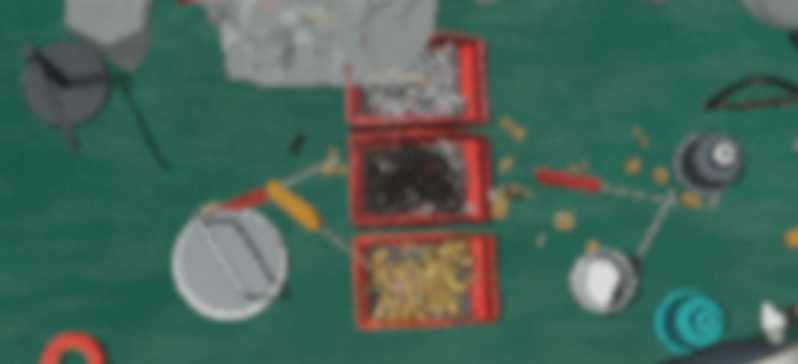

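View pics/sc.png

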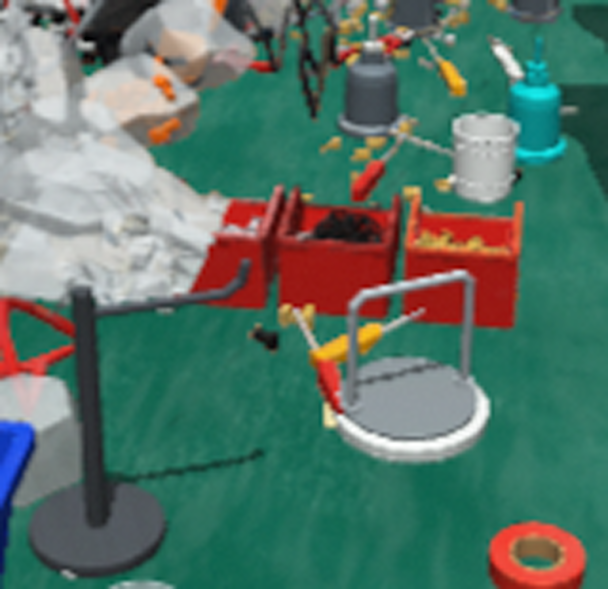

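The top crop shows the bow's bar from about (205,220) to (250,300) and the post foot at (65,85), with the post top near (28,50) and the arm tip near (107,78). The housing's rod tip is at (724,153). In the side crop the bar runs from (352,302) to (470,277), the arm from (100,310) to (247,265), and the rod tip is at (374,42).

```bash
python3 - <<'E'
from h import *
import pickle
cs=pickle.load(open("c0.pkl","rb"));t=cs["top"];s=cs["side"]
T=lambda u,v:(145+(u+.5)/3.47-.5,135+(v+.5)/3.47-.5)
S=lambda u,v:(160+(u+.5)/3.8-.5,145+(v+.5)/3.8-.5)
def P(n,c,a,z): print(n,np.round(onplane(c,*a,z),4))
def TR(n,a,b): x,e=tri(t,T(*a),s,S(*b)); print("tri",n,np.round(x,4),round(e,4))
P("bar far side",s,S(352,300),.124);P("bar near side",s,S(470,276),.124)
P("bar far top",t,T(205,220),.124);P("bar near top",t,T(250,300),.124)
TR("hook tip",(107,78),(247,265));TR("post top",(28,50),(80,290));TR("rod",(724,153),(374,42))
P("tip side",s,S(247,265),.212);P("tip top",t,T(107,78),.212)
P("posttop side",s,S(80,290),.21);P("posttop top",t,T(28,50),.21)
P("foot top",t,T(65,85),.012);P("foot side",s,S(97,528),.012)
# masks: flange bright ring, foot, in top & side
def big(c,m,z,name,near):
    cnt,_=cv2.findContours(m.astype(np.uint8),cv2.RETR_EXTERNAL,cv2.CHAIN_APPROX_NONE)
    for k in cnt:
        if cv2.contourArea(k)>60:
            h=cv2.convexHull(k)[:,0].astype(float)
            W=np.array([onplane(c,u,v,z)[:2] for u,v in h]).astype(np.float32)
            (x,y),r=cv2.minEnclosingCircle(W)
            if np.hypot(x-near[0],y-near[1])<.06: e=cv2.fitEllipse(W) if len(W)>4 else None; print(name,np.round([x,y,r],4),[np.round(i,4) for i in e] if e else "")
for n,c in (("top",t),("side",s)):
    hsv=cv2.cvtColor(c["color"],cv2.COLOR_BGR2HSV)
    big(c,(hsv[...,1]<60)&(hsv[...,2]>110),.014,n+" flange",(.46,.19))
    big(c,(hsv[...,1]<70)&(hsv[...,2]<110)&(hsv[...,2]>30),.012,n+" foot",(.67,.37))
E
```

```text
bar far side [0.5078 0.2127 0.124 ]
bar near side [0.4205 0.16   0.124 ]
bar far top [0.4996 0.1969 0.124 ]
bar near top [0.4137 0.1495 0.124 ]
tri hook tip [0.6085 0.2859 0.1947] 0.0668
tri post top [0.672  0.3694 0.2079] 0.0034
tri rod [ 0.5656 -0.3643  0.1016] 0.0
tip side [0.5676 0.3229 0.212 ]
tip top [0.6392 0.2871 0.212 ]
posttop side [0.6727 0.3724 0.21  ]
posttop top [0.6699 0.3685 0.21  ]
foot top [0.6674 0.3693 0.012 ]
foot side [0.6695 0.3778 0.012 ]
top flange [0.4624 0.1835 0.0695] [array([0.4615, 0.1819]), array([0.1309, 0.1371]), np.float64(94.7071)]
```

The post is at (0.670, 0.371). The arm tip, taken from the side view, is 0.1135 m out, which agrees with the 114 mm given, and the arm heads about -154°. The bar is about 102 mm long as given, at a yaw of about 30°. I'll start moving and look from close by.

>>> send_rows(targets="0.9 -0.3 -0.2 0 85;0.9 -0.3 -0.2 0 85;0.9 -0.3 -0.2 0 85;0.9 -0.3 -0.2 0 85;0.9 -0.3 -0.2 0 85;0.9 -0.3 -0.2 0 85;0.9 -0.3 -0.2 0 85;0.9 -0.3 -0.2 0 85")

```text
t: 0.82
ee_pos: [0.4197, -0.4196, 0.2664]
orientation: [-0.0, 0.979, 0.204, -0.0]
wrist_force: [-0.3, -0.1, 0.3]
width: 0.085
gripper_force: 0.0
```

```bash
cat >> h.py <<'E'
import pickle
def snap(n,name="wrist"):
    c=camera(name);pickle.dump(c,open(n+".pkl","wb"));cv2.imwrite("pics/"+n+".png",c["color"]);return c
def go(target,yaw=None):
    "units along tool axes to reach world target"
    s=get_state();q=s["orientation"];R=Ro.from_quat([q[1],q[2],q[3],q[0]]).as_matrix()
    print("t",round(s["t"],2),"ee",np.round(s["ee_pos"],4),"xyaw",round(np.degrees(np.arctan2(R[1,0],R[0,0])),2),"z",np.round(R[:,2],3),"q",np.round(s["qpos"],2),"F",np.round(s["wrist_force"],1),"w",round(s["width"],4),"g",s["gripper_force"])
    if target is not None: print("units",np.round(R.T@(np.array(target)-s["ee_pos"])/.03,2))
E
python3 - <<'E'
from h import *
c=snap("w1");go((.40,.12,.27)); print(proj(c,(.5656,-.364,.13)))
E
```

```text
t 0.87 ee [ 0.4231 -0.4167  0.2676] xyaw 23.65 z [ 0.002  0.001 -1.   ] q [-0.88  0.41  1.36  0.    1.38  0.28] F [3.2 4.7 1.9] w 0.0854 g 0.0
units [  6.47 -16.7   -0.07]
[2.63881562e+02 9.22849198e-02]
```

View pics/w1.png

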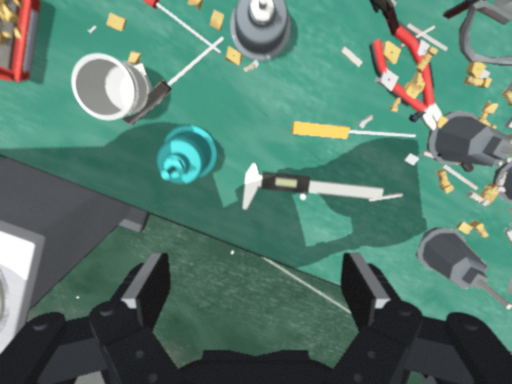

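The wrist view shows the housing's rod tip at (262,8), against a predicted (264,0). The cup is at (110,85) and the teal decoy at (187,155). Now on to the flange.

>>> send_rows(targets="0.4 -1 0 0 85;0.4 -1 0 0 85;0.4 -1 0 0 85;0.4 -1 0 0 85;0.4 -1 0 0 85;0.4 -1 0 0 85;0.4 -1 0 0 85;0.4 -1 0 0 85")

```text
t: 1.53
ee_pos: [0.4106, -0.1609, 0.2662]
orientation: [-0.0, 0.979, 0.204, -0.0]
wrist_force: [0.9, 0.3, 1.1]
width: 0.0849
gripper_force: 0.0
```

>>> send_rows(targets="0.3 -1 0 0 85;0.3 -1 0 0 85;0.3 -1 0 0 85;0.3 -1 0 0 85;0.3 -1 0 0 85;0.3 -1 0 0 85;0.3 -1 0 0 85;0 -0.8 0 0 85")

```text
t: 2.2
ee_pos: [0.3754, 0.0794, 0.2663]
orientation: [-0.0, 0.979, 0.204, 0.0]
wrist_force: [-0.0, 0.3, 0.2]
width: 0.0849
gripper_force: 0.0
```

```bash
python3 - <<'E'
from h import *
c=snap("w2");go((.43,.09,.27)); print(proj(c,(.462,.183,.014)),proj(c,(.504,.205,.124)),proj(c,(.417,.155,.124)))
E
```

```text
t 2.25 ee [0.3731 0.0814 0.2661] xyaw 23.6 z [-0.001  0.001 -1.   ] q [0.06 0.09 1.81 0.   1.24 1.22] F [-2.1 -0.5 -0.4] w 0.0852 g 0.0
units [ 1.85  0.5  -0.13]
[206.47568071  60.16949723] [179.68601507 -14.29372877] [199.61198965 108.28611491]
```

View pics/w2.png

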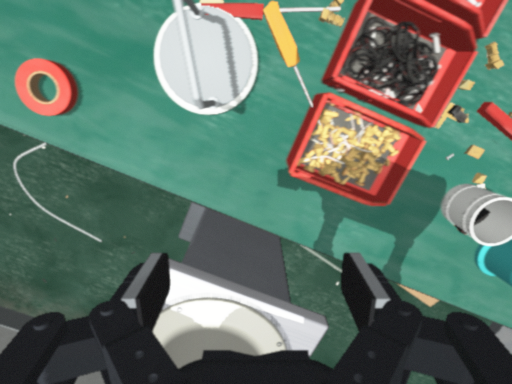

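The flange ring is centred near (206,60), and the bar runs from (177,0) to (198,103). I'll step closer for the second view.

>>> send_rows(targets="0.7 -0.5 0 0 85;0.7 -0.5 0 0 85;0.7 -0.5 0 0 85;0 0 0 0 85;0 0 0 0 85")

```text
t: 2.67
ee_pos: [0.4153, 0.1444, 0.266]
orientation: [0.0, 0.979, 0.205, -0.0]
wrist_force: [-1.7, -0.3, -0.0]
width: 0.0851
gripper_force: 0.0
```

```bash
python3 - <<'E'
from h import *
c=snap("w3");go(None); print(proj(c,(.462,.183,.014)),proj(c,(.504,.205,.124)),proj(c,(.417,.155,.124)))
a=c["color"][0:230,100:400]
cv2.imwrite("pics/w3c.png",cv2.resize(a,None,fx=2.6,fy=2.6,interpolation=cv2.INTER_CUBIC))
E
```

```text
t 2.72 ee [0.4148 0.1437 0.266 ] xyaw 23.59 z [-0.001 -0.    -1.   ] q [ 0.2   0.18  1.7  -0.    1.26  1.36] F [-0.3 -0.1 -0.1] w 0.0847 g 0.0
[242.32924952 112.06016297] [233.11926281  65.61226391] [246.11340994 172.11901178]
```

View pics/w3c.png

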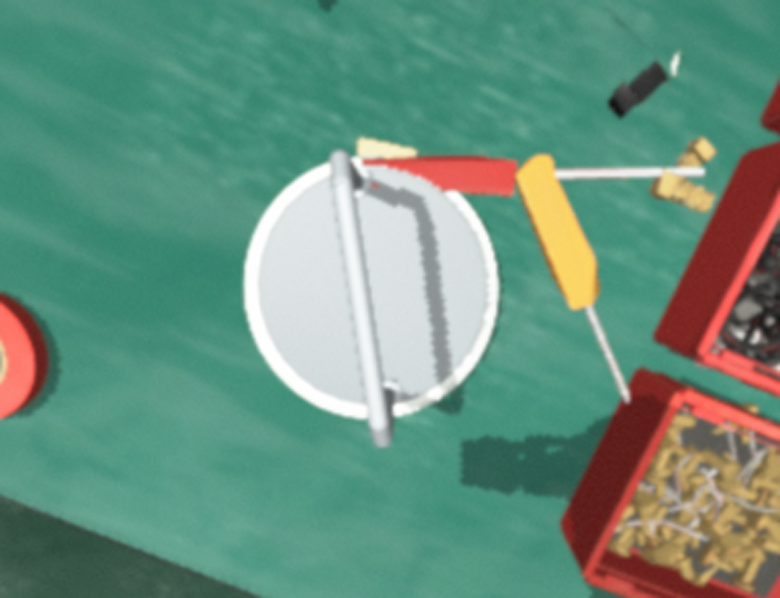

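In the crop the bar runs from (340,155) to (382,440), and the flange ring is centred at (371,288). I'll compute the bar line, its height and the flange centre from these.

```bash
python3 - <<'E'
from h import *
c=pickle.load(open("w3.pkl","rb"));c2=pickle.load(open("w2.pkl","rb"));s=pickle.load(open("c0.pkl","rb"))["side"]
f=lambda u,v:(100+(u+.5)/2.6-.5,(v+.5)/2.6-.5)
S=lambda u,v:(160+(u+.5)/3.8-.5,145+(v+.5)/3.8-.5)
A,B=f(340,157),f(381,437)
for z in(.115,.124):
    a,b=onplane(c,*A,z),onplane(c,*B,z);d=a-b;print(z,np.round(a,4),np.round(b,4),"mid",np.round((a+b)/2,4),"len",np.round(np.linalg.norm(d),4),"ang",np.degrees(np.arctan2(d[1],d[0])))
print("side tri far",tri(c,A,s,S(352,300)),"near",tri(c,B,s,S(470,276)))
print("w2 tri near",tri(c,B,c2,(198.5,102)))
# flange
hsv=cv2.cvtColor(c["color"],cv2.COLOR_BGR2HSV)
m=((hsv[...,1]<45)&(hsv[...,2]>150)).astype(np.uint8);m[190:]=0;m[:,300:]=0;m[:,:180]=0
n,l,st,_=cv2.connectedComponentsWithStats(m);k=1+np.argmax(st[1:,4])
pts=np.argwhere(l==k)[:,::-1]
for z in(.014,):
    W=np.array([onplane(c,u,v,z)[:2] for u,v in cv2.convexHull(pts.astype(np.int32))[:,0]])
    from scipy.optimize import least_squares
    r=least_squares(lambda p:np.hypot(W[:,0]-p[0],W[:,1]-p[1])-p[2],[.462,.183,.064],loss="soft_l1",f_scale=.001)
    print("flange",r.x,np.sort(np.round(r.fun,3))[[0,-1]])
E
```

```text
0.115 [0.5078 0.2099 0.115 ] [0.4191 0.156  0.115 ] mid [0.4635 0.183  0.115 ] len 0.1038 ang 31.271026864591423
0.124 [0.5073 0.209  0.124 ] [0.4212 0.1567 0.124 ] mid [0.4643 0.1828 0.124 ] len 0.1007 ang 31.27102686459143
side tri far (array([0.50784543, 0.20922408, 0.1218854 ]), np.float64(0.0008394246916245679)) near (array([0.4206781 , 0.15651661, 0.12195475]), np.float64(0.00010753234751982031))
w2 tri near (array([0.4225092 , 0.15706706, 0.12961905]), np.float64(3.5063491198356145e-05))
flange [0.46182051 0.18267035 0.06445659] [-0.001  0.015]
```

Both measurements agree: bar at z ≈ 0.123 and yaw 31.3°, flange centre (0.462, 0.183) with r = 64.5 mm. I'll go to the pinch point (0.436, 0.166).

>>> send_rows(targets="0 0 0 -3.9 85;0 0 0 -3.8 85;0.5 -0.14 0.4 0 85;0.48 -0.13 0.8 0 85;0 0 1 0 85;0 0 1 0 85;0 0 0.6 0 85;0 0 0 0 85")

```text
t: 3.38
ee_pos: [0.4336, 0.1645, 0.1494]
orientation: [-0.0, 0.963, 0.269, -0.003]
wrist_force: [-0.8, 0.1, -0.1]
width: 0.0851
gripper_force: 0.0
```

```bash
python3 - <<'E'
from h import *
go((.4358,.1659,.122))
E
```

```text
t 3.38 ee [0.4336 0.1645 0.1494] xyaw 31.19 z [-0.006 -0.001 -1.   ] q [ 0.23  0.37  1.81 -0.    0.97  1.26] F [-0.8  0.1 -0.1] w 0.0851 g 0.0
units [ 0.09 -0.    0.91]
```

>>> send_rows(targets="0.05 0 0.5 0 85;0.03 0 0.4 0 85;0 0 0 0 85;0 0 0 0 0;0 0 0 0 0;0 0 0 0 0;0 0 0 0 0;0 0 0 0 0", newtons=40)

```text
t: 4.05
ee_pos: [0.4384, 0.1672, 0.1259]
orientation: [0.0, 0.963, 0.269, 0.0]
wrist_force: [-0.9, 0.6, -0.7]
width: 0.0248
gripper_force: 0.0
```

```bash
python3 - <<'E'
from h import *
go((.4358,.1659,.122))
E
```

```text
t 4.05 ee [0.4384 0.1672 0.1259] xyaw 31.24 z [ 0.001  0.    -1.   ] q [ 0.24  0.41  1.83 -0.    0.9   1.26] F [-0.9  0.6 -0.7] w 0.0248 g 0.0
units [-0.1  -0.01  0.13]
```

>>> send_rows(targets="-0.1 0 0.13 0 25;0 0 0 0 0;0 0 0 0 0;0 0 0 0 0;0 0 0 0 0;0 0 0 0 0", newtons=40)

```text
t: 4.55
ee_pos: [0.4356, 0.1656, 0.1214]
orientation: [0.0, 0.963, 0.269, 0.0]
wrist_force: [0.2, 0.1, 0.2]
width: 0.0002
gripper_force: 0.0
```

```bash
python3 - <<'E'
from h import *
go((.4358,.1659,.122))
E
```

```text
t 4.55 ee [0.4356 0.1656 0.1214] xyaw 31.24 z [ 0. -0. -1.] q [ 0.24  0.41  1.84 -0.    0.89  1.26] F [0.2 0.1 0.2] w 0.0002 g 0.0
units [ 0.01 -0.01 -0.02]
```

The gripper closed to 0 on nothing, so I'll look before doing anything else.

```bash
python3 - <<'E'
from h import *
c=snap("w4");s=snap("s4","side")
a=c["color"][120:384,100:400];b=s["color"][215:280,235:300]
b=cv2.resize(b,None,fx=6,fy=6,interpolation=cv2.INTER_CUBIC);a=cv2.resize(a,None,fx=1.3,fy=1.3)
o=np.zeros((400,800,3),np.uint8);o[:a.shape[0],:a.shape[1]]=a;o[:390,405:795]=b
cv2.imwrite("pics/v4.png",o);print(proj(s,(.4356,.1656,.1214)))
E
```

```text
[278.1205345  218.49023554]
```

View pics/v4.png

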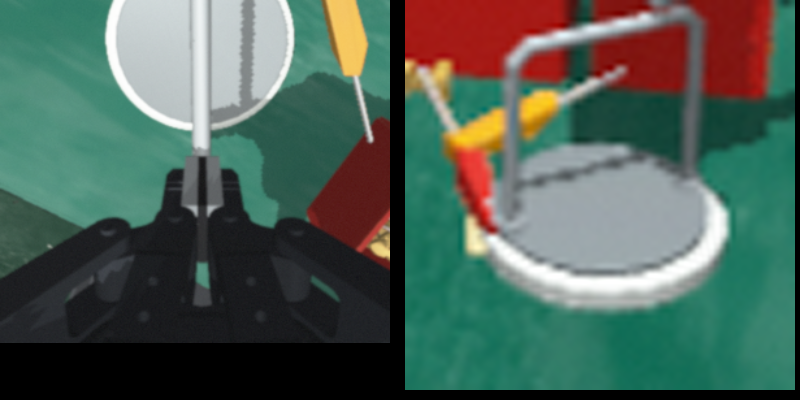

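The side inset shows the jaws' lower end at about (660,5), above the bar. In the wrist inset the bar goes in below the closed tips, with the tip edge near (203,150). The bar and tip heights don't agree, so I'll check them by numbers.

```bash
python3 - <<'E'
from h import *
c=pickle.load(open("w4.pkl","rb"));s=pickle.load(open("s4.pkl","rb"));s0=pickle.load(open("c0.pkl","rb"))["side"]
T=np.array([.4356,.1656,.1214])
print("cam-TCP",np.array(c["position"])-T)
for dz in(-.02,-.01,0,.01,.017,.02): print(dz,np.round(proj(c,T-[0,0,dz]),1),np.round(proj(s,T-[0,0,dz]),1))
d=np.abs(s["color"].astype(int)-s0["color"]).sum(2)>60
for u in range(262,292,2):
    r=np.where(d[150:260,u])[0]+150; print(u,r.max() if len(r) else None, end="; ")
print()
# wrist open tips w1
c1=pickle.load(open("w1.pkl","rb"));T1=np.array([.4231,-.4167,.2676]);y=np.array([.399,-.917,0])
for dz in(-.02,-.01,0,.01): print(dz,np.round(proj(c1,T1+y*.043-[0,0,dz]),1),np.round(proj(c1,T1-y*.043-[0,0,dz]),1))
g=c["color"][:,:,:].mean(2)
print("col 256 rows 215-290",g[215:290:3,256].astype(int))
E
```

```text
cam-TCP [0.0703288  0.04253695 0.15518444]
-0.02 [254.9 262.2] [278.4 212.7]
-0.01 [254.9 252.4] [278.3 215.6]
0 [254.9 243.7] [278.1 218.5]
0.01 [254.9 235.9] [278.  221.3]
0.017 [254.9 230.9] [277.9 223.3]
0.02 [254.9 228.8] [277.8 224.2]
262 227; 264 238; 266 238; 268 238; 270 238; 272 238; 274 240; 276 239; 278 243; 280 244; 282 242; 284 245; 286 239; 288 239; 290 238; 
-0.02 [337.7 256.1] [167.  255.9]
-0.01 [332.8 246.5] [172.2 246.3]
0 [328.5 238. ] [176.8 237.8]
0.01 [324.7 230.3] [180.9 230.2]
col 256 rows 215-290 [232 232 231 231 231 231 222 161 139  28  27  27  26  25  25  23  27  24
  20  24  21  42  51  49  52]
```

The tips sit about 10 mm behind the TCP in both the side and wrist views, and open they are also about 26 mm farther back than stated. So the fingers really stand about 26 mm higher than the reported TCP suggests. I'll open, go 26 mm lower and close again.

>>> send_rows(targets="0 0 -0.1 0 45;0 0 0 0 45;0 0 0 0 45;0 0 0 0 45;0 0 0.3 0 45;0 0 0.4 0 45;0 0 0.25 0 45;0 0 0 0 45", newtons=40)

```text
t: 5.32
ee_pos: [0.4346, 0.1654, 0.0942]
orientation: [-0.0, 0.963, 0.269, -0.001]
wrist_force: [-0.6, -0.4, -0.4]
width: 0.0447
gripper_force: 0.0
```

>>> send_rows(targets="0 0 0 0 45;0 0 0 0 0;0 0 0 0 0;0 0 0 0 0;0 0 0 0 0;0 0 0 0 0;0 0 0 0 0;0 0 0 0 0", newtons=40)

```text
t: 5.98
ee_pos: [0.4358, 0.1658, 0.0962]
orientation: [-0.0, 0.963, 0.269, 0.0]
wrist_force: [-1.3, 2.9, 5.9]
width: 0.0061
gripper_force: 39.4
```

```bash
python3 - <<'E'
from h import *
s=snap("s5","side");go((.4358,.1659,.096))
s4=pickle.load(open("s4.pkl","rb"))
print(s4["color"].mean(2)[196:228,268:292:3].astype(int)); print(s["color"].mean(2)[200:236,268:292:3].astype(int))
E
```

```text
t 6.03 ee [0.4358 0.1658 0.0962] xyaw 31.24 z [ 0.001  0.    -1.   ] q [0.24 0.45 1.87 0.   0.82 1.26] F [-1.   2.   6.8] w 0.0064 g 39.37110587954521
units [ 0.   -0.    0.01]
[[133  35  20  26  29  55  55 127]
 [118  37  19  25  26  33  46  89]
 [128  55  20  27  23  22  31  57]
 [102 130  19  26  27  22  24  38]
 [ 90 119  20  23  25  19  25  26]
 [ 84  93  18  22  24  21  25  26]
 [ 87  84  35  25  20  19  20  64]
 [ 92  87  81  25  23  20  22  84]
 [ 82  88  93  23  26  23  19  87]
 [ 75 111  94  38  22  41  55  89]
 [ 78 139 107  72  20  65  82  90]
 [ 78 148 114  81  24  78 108  88]
 [ 88 135  93  81  26 125 130  89]
 [ 91 108  87  96  23 154 105  94]
 [ 74  84  88  98  24 110  90 104]
 [ 61  64  72  98  23  73  80  92]
 [ 56  57  65  96  28  59  65  68]
 [ 56  57  65  96  24  51  54  58]
 [ 56  56  50 100  48  53  55  56]
 [ 57  55  53 121  76  55  56  57]
 [ 57  55  55  99 136  67  57  57]
 [ 56  60 190 129 130  90  54  57]
 [112 214 207 136  88  98  56  56]
 [204 198 149  88  64  95  55  58]
 [169 115  82  57  54  98  56  55]
 [ 89  63  57  57  55  99  55  56]
 [ 56  56  56
[... 758 characters left out ...]
 [ 55  55  48  80  24  51  55  56]
 [ 57  68 210  81  22  71  56  57]
 [116 211 214  82  27  87  55  55]
 [196 191 136  92  22  91  55  54]
 [155 106  59  97  26  91  56  55]
 [ 84  59  44  98  26  99  57  58]
 [ 55  56  53  99  55 101  56  57]
 [ 55  55  56 121  71  98  54  55]
 [ 55  54  57  86  65 100  56  58]
 [ 56  56  56  59  57  98  55  56]
 [ 55 129  56  56  56  99  55  56]
 [139  93  57  53  55  99  58  56]
 [129  55  55  55  56  98  56  56]
 [ 71  53  55  57  54 100  56  56]
 [ 47  51  54  55  52  93  54  54]
 [ 49  47  50  46  48  89  52  60]
 [ 53  48  48  45  45  89  45  51]
 [ 53  49  50  46  48  88  45  50]
 [ 53  50  49  46  46  85  45  46]
 [ 52  50  50  48  46  83  45  44]]
```

The grip is on the bar at 39 N. I'll lift slightly and check.

>>> send_rows(targets="0 0 -0.2 0 0;0 0 -0.4 0 0;0 0 -0.5 0 0;0 0 -0.5 0 0;0 0 -0.3 0 0;0 0 0 0 0;0 0 0 0 0")

```text
t: 6.62
ee_pos: [0.4357, 0.1656, 0.153]
orientation: [0.0, 0.963, 0.269, 0.0]
wrist_force: [-0.1, 0.1, -2.0]
width: 0.0067
gripper_force: 39.1
```

```bash
python3 - <<'E'
from h import *
c=snap("w6");s=snap("s6","side");go(None)
a=c["color"][90:384,100:400];b=s["color"][170:280,210:310]
b=cv2.resize(b,None,fx=4,fy=4,interpolation=cv2.INTER_CUBIC);a=cv2.resize(a,None,fx=1.3,fy=1.3)
o=np.zeros((450,800,3),np.uint8);o[:a.shape[0],:a.shape[1]]=a;o[:440,395:795]=b
cv2.imwrite("pics/v6.png",o)
E
```

```text
t 6.72 ee [0.4351 0.1655 0.1522] xyaw 31.24 z [-0.001 -0.    -1.   ] q [ 0.23  0.36  1.81 -0.    0.97  1.26] F [-1.1  0.  -1.3] w 0.0064 g 39.109516739845276
```

View pics/v6.png

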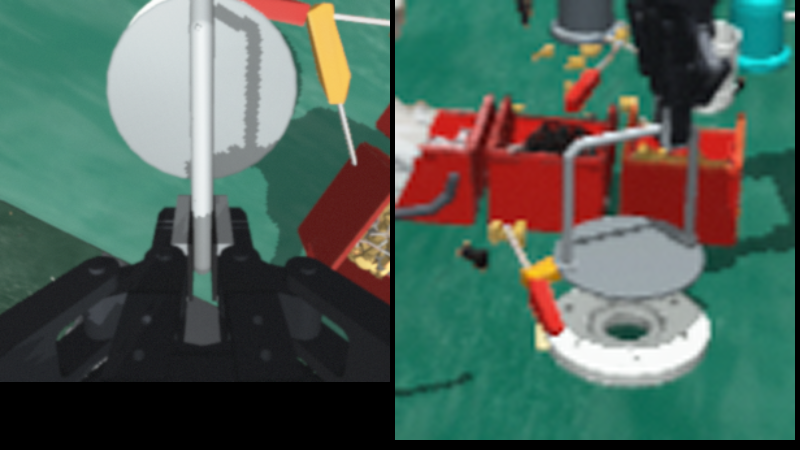

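The cover is held level and clear of the flange: disc at inset (630,260), bare flange at (630,335). Next I'll refine the hook's direction.

```bash
python3 - <<'E'
from h import *
s=pickle.load(open("c0.pkl","rb"))["side"];t=camera("top");pickle.dump(t,open("t6.pkl","wb"))
S=lambda u,v:(160+(u+.5)/3.8-.5,145+(v+.5)/3.8-.5)
g=s["color"].mean(2)
# arm centreline in side: dark minimum per column
pts=[]
for u in range(188,217,2):
    r0=int(round(145+308/3.8-(u-186)*4/30)); seg=g[r0-6:r0+7,u]; w=np.clip(np.median(seg)-seg,0,None); 
    v=r0-6+(w*np.arange(13)).sum()/w.sum(); P=onplane(s,u,v,.19); pts.append(P[:2]); print(u,round(v,1),np.round(P[:2],4),seg.astype(int).min(),int(np.median(seg)))
for th in (-154,-150,-158): 
    d=np.array([np.cos(np.radians(th)),np.sin(np.radians(th))]);b=np.array([.670,.371])
    for r,z in((.0,.19),(.098,.19),(.114,.212)): print(th,r,"side",np.round(proj(s,[*(b+r*d),z]),1),"top",np.round(proj(t,[*(b+r*d),z]),1))
print(t["color"].mean(2)[146:184,150:190:2].astype(int))
E
```

```text
188 229.2 [0.653  0.3771] 58 90
190 228.8 [0.6485 0.3741] 53 84
192 228.3 [0.6441 0.3711] 52 96
194 228.3 [0.639  0.3701] 61 91
196 228.2 [0.6341 0.3684] 55 88
198 227.5 [0.6299 0.3644] 55 116
200 227.4 [0.6249 0.3629] 53 91
202 227.4 [0.6198 0.362 ] 57 119
204 227.3 [0.6148 0.3606] 54 127
206 226.4 [0.6107 0.3555] 54 94
208 226.2 [0.6058 0.3539] 59 91
210 225.7 [0.6012 0.3505] 53 87
212 222.0 [0.6003 0.331 ] 53 70
214 221.8 [0.5953 0.3291] 53 67
216 220.9 [0.5911 0.3238] 56 67
-154 0.0 side [182.3 227.4] top [153.2 150.1]
-154 0.098 side [219. 222.] top [165.  174.2]
-154 0.114 side [224.8 214. ] top [165.8 177.3]
-150 0.0 side [182.3 227.4] top [153.2 150.1]
-150 0.098 side [218.3 220.8] top [166.7 173.2]
-150 0.114 side [223.9 212.6] top [167.8 176.2]
-158 0.0 side [182.3 227.4] top [153.2 150.1]
-158 0.098 side [219.6 223.3] top [163.3 175. ]
-158 0.114 side [225.5 215.5] top [163.7 178.3]
[[ 74  74  71  72  73  75  78  80  80  87  99 118 135 139 127 111 100 100
   97  87]
 [ 75  76  73  72  76  78  81  83  82  82  88  98 118 125 109 100  97  97
   95  85]
 [ 74  82  76  70  81  
[... 2337 characters left out ...]
  83  79
   71  61]
 [ 69  70  72  72  71  72  74  75  69  74  82  82  82  83  84  84  84  81
   75  61]
 [ 67  69  70  71  71  70  73  75  70  74  82  81  81  83  83  85  85  81
   77  64]
 [ 66  66  69  70  68  71  73  74  72  75  79  80  80  81  83  83  83  81
   78  69]
 [ 66  66  68  69  69  70  70  71  71  75  78  79  79  80  81  81  80  80
   79  73]
 [ 67  66  67  68  69  70  70  67  70  74  75  76  76  77  79  80  80  82
   81  78]
 [ 66  67  66  67  68  69  68  68  69  72  73  74  73  76  77  79  81  82
   82  83]
 [ 65  67  67  67  67  68  68  68  70  71  71  73  72  76  77  78  81  82
   82  82]
 [ 65  67  67  67  67  68  67  68  70  71  71  74  73  73  76  77  80  81
   81  78]]
```

The hook heads about -152.5°, as a compromise between the top and side views. I'll raise the cover and turn it in place.

>>> send_rows(targets="0 0 -0.25 -7.1 0;0 0 -0.25 -7.1 0;0 0 -0.25 -7.1 0;0 0 -0.25 -7.1 0;0 0 -0.25 -7.1 0;0 0 -0.25 -7.1 0;0 0 -0.25 -7.1 0;0 0 -0.1 -7.1 0")

```text
t: 7.43
ee_pos: [0.4356, 0.1656, 0.2085]
orientation: [-0.0, 0.717, 0.697, -0.0]
wrist_force: [0.3, 0.4, -0.7]
width: 0.0066
gripper_force: 39.1
```

>>> send_rows(targets="0 0 0 -7.1 0;0 0 0 -7.1 0;0 0 0 -7.1 0;0 0 0 -7.1 0;0 0 0 -1.1 0;0 0 0 0 0")

```text
t: 7.93
ee_pos: [0.4353, 0.1655, 0.2078]
orientation: [-0.0, 0.519, 0.855, -0.0]
wrist_force: [-0.0, -0.1, -1.5]
width: 0.0061
gripper_force: 39.1
```

```bash
python3 - <<'E'
from h import *
go((.552,.273,.207))
E
```

```text
t 7.93 ee [0.4353 0.1655 0.2078] xyaw 117.42 z [-0.001 -0.    -1.   ] q [ 0.24  0.28  1.74 -0.    1.12 -0.24] F [-0.  -0.1 -1.5] w 0.0061 g 39.080924056470394
units [1.39 5.1  0.02]
```

>>> send_rows(targets="0.23 0.8 0 0 0;0.23 0.8 0 0 0;0.23 0.9 0 0 0;0.23 0.9 0 0 0;0.23 0.9 0 0 0;0.24 0.8 0 0 0;0 0 0 0 0;0 0 0 0 0")

```text
t: 8.6
ee_pos: [0.5522, 0.2739, 0.2074]
orientation: [-0.0, 0.52, 0.854, -0.0]
wrist_force: [-0.6, 0.0, -0.6]
width: 0.0063
gripper_force: 39.2
```

```bash
python3 - <<'E'
from h import *
c=snap("w7");s=snap("s7","side");go((.614,.305,.207))
b=s["color"][150:290,150:300];a=c["color"][0:290,90:420]
b=cv2.resize(b,None,fx=2.9,fy=2.9,interpolation=cv2.INTER_CUBIC);a=cv2.resize(a,None,fx=1.07,fy=1.07)
o=np.zeros((410,800,3),np.uint8);o[:a.shape[0],:a.shape[1]]=a;o[:b.shape[0],360:360+b.shape[1]]=b
cv2.imwrite("pics/v7.png",o)
d=np.array([np.cos(np.radians(-152.5)),np.sin(np.radians(-152.5))]);b=np.array([.670,.371])
for r,z in((0,.21),(.0,.19),(.098,.19),(.114,.212)): print(r,"wrist",np.round(proj(c,[*(b+r*d),z]),1),"side",np.round(proj(s,[*(b+r*d),z]),1))
E
```

```text
t 8.7 ee [0.5513 0.2729 0.2078] xyaw 117.4 z [-0.001 -0.001 -1.   ] q [ 0.36  0.49  1.38 -0.    1.27 -0.12] F [-0.6 -0.9 -0.8] w 0.0065 g 39.15225438773632
units [-0.01  2.35  0.02]
0 wrist [535.2 191.9] side [181.9 220.8]
0.0 wrist [505.6 181.4] side [182.3 227.4]
0.098 wrist [341.  181.7] side [218.8 221.6]
0.114 wrist [321.8 193.4] side [224.5 213.5]
```

View pics/v7.png

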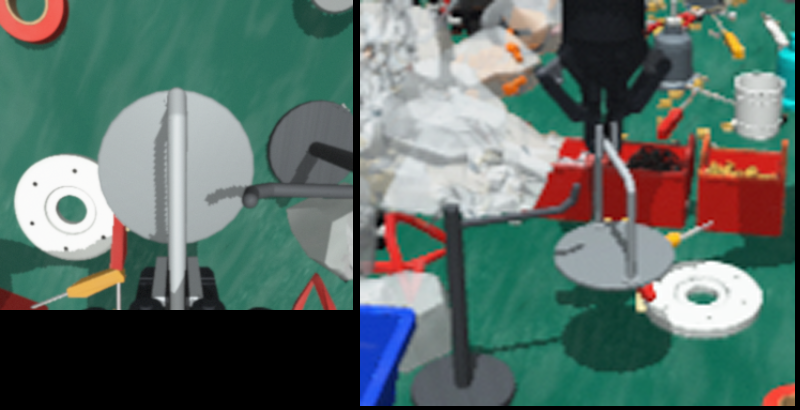

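The wrist inset shows the arm tip at (250,200), within about 3 mm of the prediction and level with the bow opening. The bow is above the tip in the side inset. I'll thread it in and then lower it.

>>> send_rows(targets="0.04 0.4 0 0 0;0.04 0.4 0 0 0;0 0.4 0 0 0;0 0.4 0 0 0;0 0.4 0 0 0;0 0.35 0 0 0;0 0 0 0 0;0 0 0 0 0")

```text
t: 9.37
ee_pos: [0.6129, 0.3074, 0.2082]
orientation: [-0.0, 0.519, 0.855, -0.0]
wrist_force: [0.1, -0.4, -1.5]
width: 0.0062
gripper_force: 39.2
```

```bash
python3 - <<'E'
from h import *
c=snap("w8");s=snap("s8","side");go((.614,.305,.170))
g=c["color"].mean(2)
P=np.array([.614,.305,.2355])+.033*np.array([np.cos(np.radians(117.4)),np.sin(np.radians(117.4)),0]);print("bar mid proj",proj(c,P),"rest",proj(c,[.599,.334,.194]))
# arm rows: dark run at columns beside the bar
for u in (300,320,340,360,400,440): 
    print(u,[int(x) for x in g[130:240:5,u]])
E
```

```text
t 9.47 ee [0.6125 0.3074 0.2084] xyaw 117.49 z [-0.001 -0.    -1.   ] q [ 0.38  0.59  1.19 -0.    1.36 -0.1 ] F [-0.5  0.8 -0.8] w 0.0064 g 39.1667502745986
units [-0.09  0.01  1.28]
bar mid proj [254.80395407 212.22651543] rest [254.96925545 186.25875624]
300 [186, 186, 184, 183, 182, 181, 181, 179, 178, 132, 112, 101, 171, 175, 174, 173, 167, 90, 101, 99, 99, 104]
320 [181, 183, 181, 179, 178, 179, 179, 176, 175, 152, 103, 103, 105, 114, 120, 117, 118, 117, 115, 118, 119, 121]
340 [109, 106, 97, 47, 35, 33, 37, 100, 99, 97, 97, 108, 108, 116, 121, 140, 192, 189, 186, 187, 189, 191]
360 [107, 104, 103, 103, 102, 44, 45, 39, 37, 38, 91, 111, 91, 175, 182, 181, 182, 198, 202, 193, 188, 194]
400 [89, 90, 90, 89, 91, 88, 90, 91, 97, 74, 47, 105, 106, 103, 103, 99, 211, 226, 221, 213, 216, 211]
440 [93, 94, 91, 88, 92, 92, 91, 90, 91, 91, 95, 98, 102, 141, 142, 143, 142, 180, 143, 141, 149, 141]
```

>>> send_rows(targets="0 0 0.3 0 0;0 0 0.3 0 0;0 0 0.3 0 0;0 0 0.2 0 0;0 0 0.1 0 0;0 0 0 0 0;0 0 0 0 0")

```text
t: 10.05
ee_pos: [0.6134, 0.3081, 0.1722]
orientation: [-0.0, 0.519, 0.855, -0.0]
wrist_force: [0.0, -0.3, -0.6]
width: 0.0066
gripper_force: 39.2
```

```bash
python3 - <<'E'
from h import *
go((.613,.3074,.170))
E
```

```text
t 10.05 ee [0.6134 0.3081 0.1722] xyaw 117.53 z [-0. -0. -1.] q [ 0.38  0.62  1.23  0.    1.29 -0.1 ] F [ 0.  -0.3 -0.6] w 0.0066 g 39.16591789573431
units [-0.01 -0.02  0.07]
```

>>> send_rows(targets="0 0 0.05 0 0;0 0 0 0 0;0 0 0.05 0 0;0 0 0 0 0;0 0 0 0 0")

```text
t: 10.47
ee_pos: [0.6136, 0.3081, 0.1697]
orientation: [0.0, 0.519, 0.855, 0.0]
wrist_force: [0.9, -0.2, 1.0]
width: 0.0064
gripper_force: 39.3
```

```bash
python3 - <<'E'
from h import *
go((.613,.3074,.168))
E
```

```text
t 10.47 ee [0.6136 0.3081 0.1697] xyaw 117.54 z [ 0.001  0.    -1.   ] q [ 0.38  0.62  1.24 -0.    1.28 -0.1 ] F [ 0.9 -0.2  1. ] w 0.0064 g 39.32058345526457
units [-0.01 -0.03  0.06]
```

>>> send_rows(targets="0 0 0.05 0 0;0 0 0 0 0;0 0 0.03 0 0;0 0 0 0 0;0 0 0 0 0")

```text
t: 10.88
ee_pos: [0.6138, 0.3081, 0.1679]
orientation: [0.0, 0.519, 0.855, 0.001]
wrist_force: [-1.5, -2.1, 9.0]
width: 0.0061
gripper_force: 40.1
```

```bash
python3 - <<'E'
from h import *
go((.613,.3074,.168))
s=snap("s9","side")
E
```

```text
t 10.88 ee [0.6138 0.3081 0.1679] xyaw 117.53 z [ 0.001  0.001 -1.   ] q [ 0.38  0.63  1.24 -0.    1.28 -0.1 ] F [-1.5 -2.1  9. ] w 0.0061 g 40.14162702485919
units [-0.01 -0.04 -0.  ]
```

The bar has landed on the hook (9 N). I'll ease off, open slowly, then look.

>>> send_rows(targets="0 0 -0.04 0 0;0 0 0 0 4;0 0 0 0 8;0 0 0 0 12;0 0 0 0 16;0 0 0 0 25;0 0 0 0 35;0 0 0 0 45")

```text
t: 11.6
ee_pos: [0.6133, 0.308, 0.1681]
orientation: [-0.0, 0.519, 0.855, -0.0]
wrist_force: [0.5, -0.5, 0.2]
width: 0.0446
gripper_force: 0.0
```

>>> send_rows(targets="0 0 0 0 60;0 0 0 0 60;0 0 0 0 60;0 0 -0.2 0 60;0 0 -0.5 0 60;0 0 -0.8 0 60;0 0 -0.8 0 60;0 0 -0.5 0 60")

```text
t: 12.27
ee_pos: [0.614, 0.3083, 0.2552]
orientation: [0.001, 0.518, 0.855, 0.001]
wrist_force: [-0.4, 0.1, 1.2]
width: 0.0602
gripper_force: 0.0
```

```bash
python3 - <<'E'
from h import *
go((.613,.3074,.25))
s=snap("s10","side");s9=pickle.load(open("s9.pkl","rb"));s0=pickle.load(open("c0.pkl","rb"))["side"]
# disc mask: expected hung disc centre
P=np.array([.599,.334,.198]);print("bar mid",proj(s,P),"disc",proj(s,P-[0,0,.107]))
for n,c in(("s9",s9),("s10",s)):
    hsv=cv2.cvtColor(c["color"],cv2.COLOR_BGR2HSV);m=((hsv[...,1]<40)&(hsv[...,2]>100)&(hsv[...,2]<200)).astype(np.uint8)
    m[:,:185]=0;m[:225]=0;m[:,260:]=0;m[285:]=0
    k,l,st,ce=cv2.connectedComponentsWithStats(m);j=1+np.argmax(st[1:,4]);print(n,st[j],np.round(ce[j],1))
E
```

```text
t 12.27 ee [0.614  0.3083 0.2552] xyaw 117.54 z [ 0.002  0.001 -1.   ] q [ 0.38  0.56  1.13  0.    1.46 -0.1 ] F [-0.4  0.1  1.2] w 0.0602 g 0.0
units [-0.01 -0.04  0.17]
bar mid [212.17265455 219.99471868] disc [213.02167391 253.43927447]
s9 [193 225  41  42 809] [213.1 253.7]
s10 [192 225  41  42 863] [212.2 252.3]
```

The cover hangs free: its disc is at (212.2,252.3) in the side view, against an expected (213,253.4). I'll turn the tool to yaw 90° and travel to the housing.

>>> send_rows(targets="0 0 -0.3 6.9 60;0 0 0 6.9 60;0 0 0 6.9 60;0 0 0 6.8 60;-1 -0.4 0 0 60;-1 -0.4 0 0 60;-1 -0.4 0 0 60;-1 -0.4 0 0 60")

```text
t: 12.98
ee_pos: [0.5646, 0.1869, 0.2614]
orientation: [0.0, 0.707, 0.708, 0.0]
wrist_force: [0.8, 0.5, -0.1]
width: 0.0598
gripper_force: 0.0
```

>>> send_rows(targets="-1 -0.4 0 0 60;-1 -0.4 0 0 60;-1 -0.4 0 0 60;-1 -0.4 0 0 60;-1 -0.4 0 0 60;-1 -0.4 0 0 60;-1 0 0 0 60;-1 0 0 0 60")

```text
t: 13.65
ee_pos: [0.4929, -0.0534, 0.2618]
orientation: [0.0, 0.707, 0.707, 0.0]
wrist_force: [1.8, -0.6, -0.3]
width: 0.0599
gripper_force: 0.0
```

>>> send_rows(targets="-1 0.4 0 0 60;-1 0.4 0 0 60;-1 0.4 0 0 60;-1 0.4 0 0 60;-1 0.4 0 0 60;-1 0.4 0 0 60;0 0 0 0 60;0 0 0 0 60")

```text
t: 14.32
ee_pos: [0.5659, -0.2334, 0.261]
orientation: [-0.0, 0.708, 0.707, -0.0]
wrist_force: [0.1, 0.9, 0.4]
width: 0.0597
gripper_force: 0.0
```

```bash
python3 - <<'E'
from h import *
go((.565,-.364,.27))
c=snap("w11");s=snap("s11","side");t=snap("t11","top")
# cover still hung? and flange
hsv=cv2.cvtColor(s["color"],cv2.COLOR_BGR2HSV);m=((hsv[...,1]<40)&(hsv[...,2]>100)&(hsv[...,2]<200)).astype(np.uint8)
m[:,:185]=0;m[:225]=0;m[:,260:]=0;m[285:]=0
k,l,st,ce=cv2.connectedComponentsWithStats(m);j=1+np.argmax(st[1:,4]);print("disc",st[j],np.round(ce[j],1))
from scipy.optimize import least_squares
w7=pickle.load(open("w7.pkl","rb"))
def ring(c,th,near,z=.014):
    hsv=cv2.cvtColor(c["color"],cv2.COLOR_BGR2HSV);m=((hsv[...,1]<40)&(hsv[...,2]>th)).astype(np.uint8)
    u0,v0=proj(c,near).astype(int);b=np.zeros_like(m);cv2.circle(b,(u0,v0),70,1,-1);m&=b
    k,l,st,ce=cv2.connectedComponentsWithStats(m);j=1+np.argmax(st[1:,4])
    h=cv2.convexHull(np.argwhere(l==j)[:,::-1].astype(np.int32))[:,0]
    W=np.array([onplane(c,u,v,z)[:2] for u,v in h])
    r=least_squares(lambda p:np.hypot(W[:,0]-p[0],W[:,1]-p[1])-p[2],[near[0],near[1],.064],loss="soft_l1",f_scale=.001)
    print("ring",np.round(r.x,4),np.round(np.median(np.abs(r.fun)),4))
for c2,th in((w7,160),(t,120),(s,140)): ring(c2,th,(.462,.183,.014))
print("rod pred",proj(c,(.5656,-.364,.13)),proj(c,(.5656,-.364,0)))
g=c["color"].mean(2).astype(int)
u0,v0=np.round(proj(c,(.5656,-.364,.1))).astype(int)
print(g[max(0,v0-60):v0+60:5,u0-60:u0+60:5])
E
```

```text
t 14.32 ee [ 0.5659 -0.2334  0.261 ] xyaw 89.93 z [-0.  0. -1.] q [-0.49  0.44  1.32 -0.    1.38 -0.49] F [0.1 0.9 0.4] w 0.0597 g 0.0
units [-4.35 -0.02 -0.3 ]
disc [192 226  41  41 808] [212.2 253.3]
ring [0.4705 0.1938 0.073 ] 0.0024
ring [0.3559 0.1534 0.1652] 0.0065
ring [0.4617 0.1913 0.0678] 0.0017
rod pred [254.84569405 292.20548074] [254.91920911 239.06478613]
[[ 71  72  75  74  75  82 223 211 194  76  80  94  83  77  85 101 108  88
   76  81 111  91 114 122]
 [ 73  73  77  79  78  80 152 136  77  69 108 109 104 106 107  74  77  81
   81  79  83  77  87 117]
 [ 94 110 108  91 100  79 183 189  76 120  63  61  59  60  64 109  82  79
   81  76  82  77  77 117]
 [110 111 113 120 124  82 192 191 107  56  60  60  60  62  61  60 105  79
   81  82  75  76  79 115]
 [111 111 120 125 128  88  92  91  90  57  59  60  57  62  60  59  83  83
   77  82  78  82  83 116]
 [110 112 121 127 130 141 144 129  91  57  61  66  68  65  63  60  67  80
   80  83  83  49  83 122]
 [ 32 118 124 130 131 128 150 203  76  64  68  92 102  93  73  65  69  77
   78  86  91  31  67  86]
 [ 26 118 127 132 127
[... 996 characters left out ...]
86 185 126 124 122  85  82  82  81  80  83  77  76 181 120  82  75
   88 121 111  85  66  30]
 [110 186 188 101 120 117 122  95  81  78  81  83  77  77 221  78  74  76
  115 115 111  79 121 166]
 [118 136 187 181 131 116 121 116 105  78  78  80  75  77 186  74  70  68
  113 113 112  85 193 190]
 [127 128 187 187  88 113 118 113 114 115  95  79  77  74  74  55  64 112
  114 110 111  86 110 121]
 [120 128 143 188 161 113 119 113 112 114 119 120 116 112  37  74  96 145
  171  92  33  92 114 117]
 [121 125 129 186 187 126 130 111 112 113 121 116 116 154 112 134 152 184
  159 102  74  84 117 120]
 [112 120 129 130 129 149 197 171 116 112 121 117 112 220 222 110 166 180
  114 120 106 191 120 119]]
```

The housing's rod shows at column 255 with its tip at row 292, as predicted. I'll refine both the rod and the flange.

```bash
python3 - <<'E'
from h import *
c=pickle.load(open("w11.pkl","rb"));c1=pickle.load(open("w1.pkl","rb"));w7=pickle.load(open("w7.pkl","rb"));s=pickle.load(open("s11.pkl","rb"))
g=c["color"].mean(2).astype(int);print(g[268:302:2,244:268]);
g1=c1["color"].mean(2).astype(int);print("w1");print(g1[0:30:2,246:282])
from scipy.optimize import least_squares
def ring(c,th,near,lo,hi,z=.014):
    g=c["color"].astype(int);m=(g.min(2)>th)
    vv,uu=np.where(m);W=np.array([onplane(c,u,v,z)[:2] for u,v in zip(uu,vv)]);R=np.hypot(W[:,0]-near[0],W[:,1]-near[1]);k=R<.085
    # outermost point per angle bin
    W=W[k];a=np.degrees(np.arctan2(W[:,1]-near[1],W[:,0]-near[0]));R=R[k]
    E=np.array([W[(a//6==i)][np.argmax(R[a//6==i])] for i in np.unique(a//6)])
    r=least_squares(lambda p:np.hypot(E[:,0]-p[0],E[:,1]-p[1])-p[2],[near[0],near[1],.064],loss="cauchy",f_scale=.0008)
    print("ring",th,len(E),np.round(r.x,4),np.round(np.percentile(np.abs(r.fun),[50,80]),4))
for th in(190,205,220): ring(w7,th,(.462,.183,.014),0,0)
for th in(150,170): ring(s,th,(.462,.183,.014),0,0)
w3=pickle.load(open("w3.pkl","rb"))
for th in(190,210): ring(w3,th,(.462,.183,.014),0,0)
E
```

```text
[[ 90  73  70  88 103 107 108 117 135 144 146 137 128 123 119 120 116 111
  109 102  82  69  80  97]
 [ 99  88  88 101 108 116 138 173 203 213 213 207 203 197 193 189 184 165
  133 109  99  88  92 103]
 [101  98 100 115 141 170 196 208 213 212 215 211 207 209 210 209 207 197
  172 131 105 100 103 105]
 [101 101 116 156 190 205 209 210 200 183 158 144 144 159 184 201 207 206
  193 160 116 100 103 104]
 [ 98 103 113 148 190 204 205 202 177 132 109 108 110 115 138 173 199 204
  197 183 146 108  99  97]
 [ 90  89  96 125 168 199 206 200 171 123 107 109 108 113 132 171 197 199
  189 163 119  92  87  85]
 [ 88  84  83  92 118 159 185 187 161 119 107 110 108 113 133 169 190 178
  139  98  82  83  86  88]
 [ 87  83  82  81  87  97 113 126 122 109 107 109 110 108 116 128 124 104
   83  81  80  79  82  79]
 [ 84  83  82  81  85  85  82  82  89 100 107 109 111 107 103  93  86  82
   81  79  81  82  81  81]
 [ 86  84  81  82  84  82  79  82  87  99 107 110 110 108 101  91  82  80
   80  79  80  83  86  84]
 [ 85  86  87  83  83  79  80  81  93 112 137 146 148 135 117  96  81  77
   78  78  80  8
[... 2513 characters left out ...]
 95 102 111 125 138 143 142 143 149 149 149]
 [165 167 166 166 164 159 149 137 122 110 101  93  86  81  79  79  80  81
   85  87  90  91  98 111 115 123 131 134 139 148 153 154 154 155 155 151]
 [166 166 166 164 161 163 161 158 154 144 135 127 122 117 117 115 114 114
  118 122 122 124 127 134 142 142 147 149 152 155 157 156 155 155 150 142]]
ring 190 60 [0.4589 0.1847 0.0608] [0.0011 0.0075]
ring 205 60 [0.4602 0.1845 0.0618] [0.001  0.0128]
ring 220 60 [0.4533 0.1844 0.0553] [0.002  0.0056]
ring 150 60 [0.4619 0.187  0.0638] [0.0013 0.0074]
ring 170 60 [0.4621 0.1871 0.0633] [0.0012 0.0029]
ring 190 60 [0.4614 0.1829 0.0636] [0.0002 0.0012]
ring 210 60 [0.4612 0.1829 0.0632] [0.0002 0.0006]
```

>>> send_rows(targets="-0.7 0 0 0 60;-0.9 0 0 0 60;-0.9 0 0 0 60;0 0 0 0 60;0 0 0 0 60;0 0 0 0 60")

```text
t: 14.97
ee_pos: [0.5656, -0.3059, 0.2613]
orientation: [-0.0, 0.707, 0.708, 0.0]
wrist_force: [-0.3, -0.7, 0.4]
width: 0.0601
gripper_force: 0.0
```

```bash
python3 - <<'E'
from h import *
c=pickle.load(open("w11.pkl","rb"));print("w11 on z=.13",onplane(c,255.3,291,.13))
c2=snap("w12");go((.5656,-.364,.12));
u,v=proj(c2,(.5656,-.364,.13)).astype(int);print(u,v)
g=c2["color"].mean(2).astype(int);print(v-16,u-14);print(g[v-16:v+16:2,u-14:u+14])
E
```

```text
w11 on z=.13 [ 0.5661121  -0.36239563  0.13      ]
t 15.02 ee [ 0.5657 -0.3057  0.2614] xyaw 90.1 z [-0.  0. -1.] q [-0.59  0.49  1.24  0.    1.42 -0.59] F [ 0.7  0.3 -0.6] w 0.0603 g 0.0
units [-1.95 -0.01  4.71]
254 233
217 240
[[149 151 150 142 126 119 141 171 221 248 253 254 254 254 254 254 254 253
  254 254 254 253 249 221 167 142 114 123]
 [123 133 141 147 137 141 185 238 252 253 254 254 252 247 229 216 214 227
  247 253 253 253 253 247 210 150 132 142]
 [101 105 115 130 135 146 194 242 252 253 253 252 240 180 144 142 141 145
  188 240 252 253 253 251 236 168 129 139]
 [107 103 101 101 103 114 148 219 250 253 253 251 227 160 140 140 142 140
  157 215 244 248 247 243 225 159 113 108]
 [ 95 103 104 102 101 103 112 161 231 251 252 248 222 158 140 143 141 134
  139 166 202 209 196 164 123 104 103 101]
 [ 80  82  85  92  96 100 100 107 136 196 232 231 198 147 137 142 141 133
  134 155 184 178 146 115 102 101  98  93]
 [ 80  81  82  77  80  85  88  94  96 102 110 112 110 113 129 143 138 129
  117 113 112 106  98  94  91  89  89  82]
 [ 82  80  80  80  82  82  85  85  82  83  83  90 1
[... 302 characters left out ...]
 85  88  88  88  85  85  82  81  83  82  84  83  81  85  93 100 100  97
   87  85  83  81  76  77  78  80  83  83]
 [ 85  85  89  88  84  81  82  84  84  84  83  83  83  80  82  79  77  79
   84  85  82  80  75  77  79  80  84  86]
 [ 84  88  89  86  82  82  82  83  84  81  81  81  83  82  81  80  74  78
   82  87  87  82  80  76  78  79  82  83]
 [ 84  85  86  85  84  81  82  82  83  80  81  81  83  83  81  79  77  77
   80  83  86  84  81  81  77  79  80  77]
 [ 88  84  84  83  82  82  83  83  83  84  80  80  82  83  85  79  77  77
   77  79  83  83  80  78  79  82  82  82]
 [ 85  86  86  86  85  85  84  81  80  81  78  82  86  86  83  80  77  74
   76  75  80  77  75  76  79  83  87  83]]
```

```bash
python3 - <<'E'
from h import *
c=pickle.load(open("w11.pkl","rb"));c2=pickle.load(open("w12.pkl","rb"))
print(tri(c,(255.3,291),c2,(255.6,233)),onplane(c2,255.6,233,.13))
s=pickle.load(open("s11.pkl","rb"));s0=pickle.load(open("c0.pkl","rb"))["side"]
print(proj(s0,(.566,-.3625,.13)));g=s0["color"].mean(2).astype(int);u,v=proj(s0,(.566,-.3625,.13)).astype(int);print(u-6,v-6);print(g[v-6:v+8,u-6:u+8])
go((.566,-.3625,.096))
E
```

```text
(array([ 0.56623414, -0.36451715,  0.1271256 ]), np.float64(0.00024324025253996893)) [ 0.56634833 -0.36312237  0.13      ]
[258.071157   149.43244465]
252 143
[[ 77  81 170 166  86  68  63  72  79  83  88  99  92  74]
 [ 88 129 195 168  80  78  97 103 130 137 102  85  83  78]
 [155 171 168 147 107  78 110 166 195 169 108  72  72  72]
 [157 154 153 145 118  80 104 138 149 127  86  63  65  71]
 [129 130 130 118 102  83  90 107 117  99  86  76  66  70]
 [134 127 121 109  88 114 145 149 123 101  91  74  69  71]
 [128 131 117  98  79 189 211 163 122 103  79  68  73  72]
 [155 158 131  90  79 143 159 123 104 106  92  75  74  72]
 [122 127 124 107  77 116 125  97  85 111 115  95  81  76]
 [ 99 100 132 120  75 119 128  94  83  95  94  91 128 145]
 [ 93  87 100  94  73 122 126  90  81  83 110 126 165 172]
 [ 84  74  76  77  76 123 127  89  86 110 128 130 128 153]
 [ 79  77  77 100 109 131 132 136 125  98  87 107 109 100]
 [111 123 125 143 208 224 197 207 183  93  66  94  88  62]]
t 15.02 ee [ 0.5657 -0.3057  0.2614] xyaw 90.1 z [-0.  0. -1.] q [-0.59  0.49  1.24  0.    1.42 -0.59] F [ 0.7  0.3 -0.6] w 0.0603 g 0.0
units [-1.9   0.01  5.51]
```

The rod is at (0.566, -0.363), top z ≈ 0.127–0.13. I'll go over it and down.

>>> send_rows(targets="-0.9 0 0 0 40;-1 0.01 0 0 40;0 0 0.5 0 40;0 0 1 0 40;0 0 1 0 40;0 0 1 0 40;0 0 1 0 40;0 0 0.6 0 40")

```text
t: 15.68
ee_pos: [0.5653, -0.3618, 0.1054]
orientation: [-0.002, 0.706, 0.708, -0.0]
wrist_force: [0.3, 0.2, -0.2]
width: 0.0396
gripper_force: 0.0
```

>>> send_rows(targets="0 0 0 0 40;0 0 0 0 40;0 0 0 0 40")

```text
t: 15.93
ee_pos: [0.567, -0.3639, 0.1099]
orientation: [0.001, 0.707, 0.708, 0.0]
wrist_force: [1.0, -0.9, 0.0]
width: 0.04
gripper_force: 0.0
```

```bash
python3 - <<'E'
from h import *
go((.566,-.363,.096))
E
```

```text
t 15.93 ee [ 0.567  -0.3639  0.1099] xyaw 90.08 z [ 0.002 -0.001 -1.   ] q [-0.66  0.67  1.33  0.    1.14 -0.66] F [ 1.  -0.9  0. ] w 0.04 g 0.0
units [ 0.03 -0.03  0.46]
```

>>> send_rows(targets="0 -0.02 0.25 0 40;0.02 0 0.2 0 40;0 0 0 0 40;0 0 0 0 40;0 0 0 0 25;0 0 0 0 12;0 0 0 0 0;0 0 0 0 0", newtons=60)

```text
t: 16.6
ee_pos: [0.5657, -0.3635, 0.0951]
orientation: [0.0, 0.707, 0.707, 0.0]
wrist_force: [0.5, 0.3, 2.6]
width: 0.0054
gripper_force: 58.6
```

>>> send_rows(targets="0 0 0 0 0;0 0 0 0 0;0 0 0 0 0")

```text
t: 16.85
ee_pos: [0.5657, -0.3635, 0.095]
orientation: [0.0, 0.707, 0.707, 0.0]
wrist_force: [0.4, 0.5, 5.6]
width: 0.0056
gripper_force: 59.0
```

```bash
python3 - <<'E'
from h import *
go((.566,-.363,.096))
E
```

```text
t 16.85 ee [ 0.5657 -0.3635  0.095 ] xyaw 90.04 z [ 0.001 -0.    -1.   ] q [-0.66  0.68  1.35  0.    1.11 -0.66] F [0.4 0.5 5.6] w 0.0056 g 59.00523126125336
units [ 0.02  0.01 -0.03]
```

Gripped with TCP z = 0.095 and the housing on the bench, so underside = TCP z - 0.095. Lifting.

>>> send_rows(targets="0 0 -0.3 0 0;0 0 -0.6 0 0;0 0 -0.8 0 0;0 0 -0.9 0 0;0 0 -0.9 0 0;0 0 -0.9 0 0;0 0 -0.8 0 0;0 0 -0.5 0 0")

```text
t: 17.52
ee_pos: [0.5657, -0.3636, 0.2688]
orientation: [0.001, 0.707, 0.707, 0.0]
wrist_force: [1.3, -0.0, -2.9]
width: 0.0054
gripper_force: 58.9
```

```bash
python3 - <<'E'
from h import *
go((.50,.0,.265)); c=snap("w13");s=snap("s13","side")
e=get_state()["ee_pos"]
print("exp body",proj(s,e-[0,0,.05]),"foot",proj(s,e-[0,0,.095]))
hsv=cv2.cvtColor(s["color"],cv2.COLOR_BGR2HSV);u,v=proj(s,e-[0,0,.05]).astype(int)
print(s["color"].mean(2).astype(int)[v-25:v+30:2,u-18:u+19:2])
E
```

```text
t 17.52 ee [ 0.5657 -0.3636  0.2688] xyaw 90.04 z [ 0.002 -0.001 -1.   ] q [-0.66  0.52  1.15 -0.    1.47 -0.66] F [ 1.3 -0.  -2.9] w 0.0054 g 58.8873016834259
units [12.12 -2.18  0.11]
exp body [258.64369904 128.71476738] foot [258.35094362 139.26842343]
[[111 111 115 114  90  51  28  44  24  33  55  26  47  61  75 110 111 138
  171]
 [113 128 163 157 127  92  77  81  83  71 102  33  75  73  77 111 111 125
  171]
 [103 225 244 242 242 242 123  82  79  90 117  26  91  74  77 109 110 143
  172]
 [112 162 185 175 179 130  50  80  83  97 119  29 241 240 207 118 111 148
  170]
 [122 184 239 239 240 240 211  80  82 124 117  25 140 151 110 112 112 153
  169]
 [133 121 144 187 184 183 102  80  96 125  81 202 198 184 192 110 112 151
  170]
 [131 169 192 193 197 196 174  79 155 193 176 241 238 203 171 118 112 149
  169]
 [127 149 201 212 204 196 111  81  85 146 129 178 191 143 156 117 111 162
  159]
 [126 142 168 193 196 187 104  84  64  86  82 135 161 164 154 118 114 134
  146]
 [115 140 169 190 194 179  97 125 130 128 127 123 117 146 153 113 113 144
  133]
 [108 138 169 188 191 179  93 107 
[... 724 characters left out ...]
  73  76  88  74  74  79  73  76  73  71  74
   76]
 [ 99  96  91 125 117  80  78 175  86  66  82  91  94  74  73  74  74  93
  130]
 [121  69  83  90 133 108 161 171 111 113 199 111  73  74  75  74  75  61
   83]
 [ 52  87  75 109 124  87 132 134 104  93 119  86  68  74  75  75  77  65
   81]
 [ 57  95  88  68 122  94 130 121  90 139 125  81  76  73  75  76  83  67
   81]
 [ 69  94  94  71 101 156 125 129  87  95  88 119  82  75  75  75  86  80
  131]
 [ 62  93  93  80  68 114  97 102  80  81  58 101 117 116 115  99  95 109
  119]
 [ 52  93  84  56  63 131  81  66  65  70  68  56  77  68  49  53 110 107
  115]
 [ 52  93  79  46  92 165 110 114 124 131 146  56  38  51  44  44  74 114
   71]]
```

>>> send_rows(targets="0.3 0 0 0 0;0.6 -0.1 0 0 0;0.8 -0.2 0 0 0;0.8 -0.2 0 0 0;0.8 -0.2 0 0 0;0.8 -0.2 0 0 0;0.8 -0.2 0 0 0;0.8 -0.2 0 0 0")

```text
t: 18.28
ee_pos: [0.5248, -0.1903, 0.2638]
orientation: [-0.002, 0.707, 0.707, -0.001]
wrist_force: [1.2, 0.1, -2.5]
width: 0.0053
gripper_force: 58.8
```

>>> send_rows(targets="0.8 -0.2 0 0 0;0.8 -0.2 0 0 0;0.8 -0.2 0 0 0;0.8 -0.2 0 0 0;0.8 -0.2 0 0 0;0.8 -0.2 0 0 0;0.8 -0.2 0 0 0;0.8 -0.2 0 0 0")

```text
t: 18.95
ee_pos: [0.4763, 0.0012, 0.264]
orientation: [-0.001, 0.707, 0.707, -0.001]
wrist_force: [1.2, 0.2, -2.6]
width: 0.0053
gripper_force: 58.8
```

>>> send_rows(targets="0.8 -0.2 0 0 0;0.8 -0.2 0 0 0;0.8 -0.2 0 0 0;0.8 -0.1 0 0 0;0.8 0 0 0 0;0.5 0 0 0 0;0 0 0 0 0;0 0 0 0 0")

```text
t: 19.62
ee_pos: [0.4557, 0.1352, 0.2643]
orientation: [-0.001, 0.706, 0.708, -0.001]
wrist_force: [-0.3, 0.2, -3.0]
width: 0.0053
gripper_force: 58.8
```

```bash
python3 - <<'E'
from h import *
go((.4615,.184,.2)); c=snap("w14");s=snap("s14","side");t=snap("t14","top")
e=get_state()["ee_pos"]
for h in(0,.02,.05,.092): print(h,"side",proj(s,e-[0,0,.095-h]),"wrist",proj(c,e-[0,0,.095-h]))
E
```

```text
t 19.62 ee [0.4557 0.1352 0.2643] xyaw 90.14 z [-0.003 -0.001 -1.   ] q [ 0.16  0.24  1.63 -0.    1.28  0.16] F [-0.3  0.2 -3. ] w 0.0053 g 58.83663475513458
units [1.63 0.2  2.14]
0 side [272.92068767 198.87056287] wrist [256.25378419 193.41188359]
0.02 side [273.19484907 193.02068545] wrist [256.27368469 201.23760933]
0.05 side [273.61325592 184.09299233] wrist [256.31009546 215.55587216]
0.092 side [274.21393958 171.27599527] wrist [256.38085379 243.3810596 ]
```

```bash
python3 - <<'E'
from h import *
from scipy.optimize import least_squares
c=pickle.load(open("w14.pkl","rb"));s=pickle.load(open("s14.pkl","rb"))
def ring(c,th,near,r0,z,inv=False,rmax=.085,arc=None):
    g=c["color"].astype(int);m=(g.min(2)>th)
    vv,uu=np.where(m);W=np.array([onplane(c,u,v,z)[:2] for u,v in zip(uu,vv)]);R=np.hypot(W[:,0]-near[0],W[:,1]-near[1]);k=R<rmax
    W=W[k];a=np.degrees(np.arctan2(W[:,1]-near[1],W[:,0]-near[0]));R=R[k]
    E=np.array([W[(a//6==i)][np.argmax(R[a//6==i])] for i in np.unique(a//6)])
    r=least_squares(lambda p:np.hypot(E[:,0]-p[0],E[:,1]-p[1])-r0,near[:2],loss="cauchy",f_scale=.0008)
    print("ring",th,len(E),np.round(r.x,4),np.round(np.percentile(np.abs(r.fun),[30,50,80]),4))
for th in(170,190,210): ring(c,th,(.462,.183),.064,.014)
for th in(140,160): ring(s,th,(.462,.185),.064,.014)
g=c["color"].mean(2).astype(int)
print("wrist rows 150..250 step4, cols 170..344 step6");print(g[140:260:5,166:350:6])
gs=s["color"].mean(2).astype(int);print("side");print(gs[170:214:2,250:300:2])
E
```

```text
ring 170 60 [0.4616 0.1826] [0.0003 0.0007 0.0112]
ring 190 60 [0.4617 0.1822] [0.0005 0.0013 0.012 ]
ring 210 60 [0.4619 0.1819] [0.0004 0.0014 0.0123]
ring 140 60 [0.4617 0.188 ] [0.001  0.0022 0.0067]
ring 160 60 [0.462  0.1872] [0.0008 0.0014 0.0069]
wrist rows 150..250 step4, cols 170..344 step6
[[100  95  90  91  95 101  96 106  96 246 247 247 247 247 212 245 246 222
  247 247 247 247 247 133 115 113  95  89  88  88  88]
 [101 100  94  90  93  99  95 108 103 214 247 238 245 247 247 247 247 248
  247 247 247 247 239  90 115 113  92  87  99  93  90]
 [104 100  93  92  95  97  94 101  96 104 239 247 247 235 153 139 175 242
  247 248 247 246 112  93 100 112 105  89  94  93  90]
 [101 100  99  96  92  96  96  95  95  98 117 229 122 141 141 141 142 139
  108 245 247 181  91  93  98 139 146  87  94  94  88]
 [ 98 103 101  96  96  95  96  96  94  98  90 139 140 131 102  88 110 135
  139 136 148  91  91  94  99 161 159 115  92  91  88]
 [102 103 100  97  95  94  91 100  95  91 172 135  68  64  63  66  65  65
   89 137 135  88  96  90 162 162 168  92  95  86  86]
 [100 102 101  92  92  9
[... 3914 characters left out ...]
62 145 143 135 130 140 141 162 144 101
   92  94  97  91  89 137  99]
 [ 45  34  41  37  47  59  68  64  79 106 113 134 136 117 103  93  63  61
   94 112 122 133 126 134  97]
 [ 34  25  24  36  33  50  52  35  50  72  71  82  90  82  71  65  62  61
   88  89  89  89  98 128  58]
 [ 19  22  30  26  27  37  60  35  57  79  74  82  71  77  81  59  62  77
   90  89  89  89  90  75  51]
 [ 63  45  29  31  37  47  53  35  66  89  95  89  97 104  67  71  64  98
  135  89  90  89  90  89  91]
 [ 75  83  65  62  59  59  48  34  60  75  78  81  92  94  95 100  97  92
  129 148 143 137 109 123  95]
 [ 72  70  56  58  56  59  42  44  60  59  57  58  60  59  60  61  62  64
   66  69  88  99 103  92  95]]
```

```bash
cat > foot.py <<'E'
from h import *
from scipy.optimize import least_squares
def foot(c,e,lo=None):
    zf=e[2]-.095
    # rim: outermost non-green pixel along each direction from expected centre, on plane of foot bottom
    g=c["color"].astype(float);green=(g[...,1]-g[...,2])>18
    out=[]
    for a in range(-180,180,4):
        R=np.arange(.030,.046,.0004);P=[proj(c,[e[0]+r*np.cos(np.radians(a)),e[1]+r*np.sin(np.radians(a)),zf]) for r in R]
        v=np.array([green[int(round(p[1])),int(round(p[0]))] if p[1]<383 else False for p in P])
        i=np.argmax(v)
        if v.any() and i>3 and v[i:i+4].all(): out.append((a,R[i],e[0]+R[i]*np.cos(np.radians(a)),e[1]+R[i]*np.sin(np.radians(a))))
    o=np.array(out)
    r=least_squares(lambda p:np.hypot(o[:,2]-p[0],o[:,3]-p[1])-p[2],[e[0],e[1],.037],loss="cauchy",f_scale=.0005)
    print(len(o),"foot centre-TCP",np.round(r.x[:2]-e[:2],4),"r",r.x[2].round(4),"res",np.round(np.percentile(abs(r.fun),[50,80]),4)); return o
E
python3 - <<'E'
from foot import *
e=np.array([.4557,.1352,.2643])
for n in("w14","s14"):
    o=foot(pickle.load(open(n+".pkl","rb")),e);print(n,[(int(a),round(r*1000,1)) for a,r,_,_ in o][::3])
e=np.array([.5657,-.3636,.2688])
for n in("w13","s13"): o=foot(pickle.load(open(n+".pkl","rb")),e);print(n,[(int(a),round(r*1000,1)) for a,r,_,_ in o][::3])
E
```

```text
37 foot centre-TCP [-0.0001 -0.0016] r 0.038 res [0.0002 0.0005]
w14 [(-180, np.float64(37.6)), (-168, np.float64(38.8)), (-156, np.float64(38.8)), (-28, np.float64(40.8)), (-16, np.float64(38.0)), (-4, np.float64(38.0)), (28, np.float64(37.2)), (40, np.float64(36.8)), (128, np.float64(37.2)), (140, np.float64(36.8)), (152, np.float64(37.2)), (164, np.float64(37.6)), (176, np.float64(37.6))]
25 foot centre-TCP [ 0.001  -0.0051] r 0.0357 res [0.0005 0.0047]
s14 [(-180, np.float64(34.8)), (-168, np.float64(34.8)), (-156, np.float64(36.8)), (-28, np.float64(43.6)), (-16, np.float64(38.8)), (-4, np.float64(36.4)), (8, np.float64(35.6)), (64, np.float64(38.0)), (176, np.float64(38.0))]
62 foot centre-TCP [ 0.0001 -0.0017] r 0.038 res [0.0004 0.0021]
w13 [(-180, np.float64(38.0)), (-168, np.float64(38.4)), (-156, np.float64(39.6)), (-144, np.float64(45.2)), (-28, np.float64(41.2)), (-16, np.float64(38.4)), (0, np.float64(45.2)), (16, np.float64(37.2)), (28, np.float64(36.8)), (40, np.float64(36.8)), (52, np.float64(36.8)), (64, np.float64(36.8)), (76, np.float64(36.8)), (88, np.float64(36.4)), (100, np.float64(36.0)), (112, np.float64(36.4)), (124, np.float64(36.8)), (136, np.float64(36.4)), (148, np.float64(36.8)), (160, np.float64(36.4)), (172, np.float64(38.4))]
11 foot centre-TCP [0.0028 0.0075] r 0.0304 res [0.0005 0.0012]
s13 [(-4, np.float64(33.2)), (8, np.float64(32.8)), (36, np.float64(36.8)), (92, np.float64(37.6))]
```

The foot centre is within about 1 mm of the tool axis, and the flange centre is (0.4616, 0.183). I'll move over it and lower.

>>> send_rows(targets="0.4 0.05 0 0 0;0.6 0.08 0 0 0;0.5 0.05 0.2 0 0;0.12 0.02 0.6 0 0;0 0 0.8 0 0;0 0 0.8 0 0;0 0 0.8 0 0;0 0 0.6 0 0")

```text
t: 20.43
ee_pos: [0.4626, 0.1829, 0.1499]
orientation: [-0.0, 0.707, 0.707, -0.001]
wrist_force: [0.3, -0.3, -3.2]
width: 0.0057
gripper_force: 58.8
```

>>> send_rows(targets="0 0 0.3 0 0;0 0 0 0 0;0 0 0 0 0")

```text
t: 20.68
ee_pos: [0.4633, 0.1831, 0.143]
orientation: [-0.0, 0.707, 0.707, -0.0]
wrist_force: [0.0, -0.8, -1.7]
width: 0.0051
gripper_force: 58.8
```

```bash
python3 - <<'E'
from h import *
go((.4616,.1838,.124))
E
```

```text
t 20.68 ee [0.4633 0.1831 0.143 ] xyaw 90.01 z [-0. -0. -1.] q [0.26 0.41 1.74 0.   0.98 0.26] F [ 0.  -0.8 -1.7] w 0.0051 g 58.75912606716156
units [ 0.02 -0.06  0.63]
```

>>> send_rows(targets="0.02 -0.06 0.2 0 0;0 0 0.2 0 0;0 0 0.15 0 0;0 0 0.08 0 0;0 0 0 0 0;0 0 0 0 0;0 0 0 0 0")

```text
t: 21.27
ee_pos: [0.4615, 0.1838, 0.1239]
orientation: [0.0, 0.707, 0.707, 0.0]
wrist_force: [-0.5, -0.7, -2.9]
width: 0.0053
gripper_force: 58.9
```

```bash
python3 - <<'E'
from h import *
go((.4616,.1838,.124)); c=snap("w15");s=snap("s15","side")
e=get_state()["ee_pos"]
n=np.array(s["position"])[:2]-e[:2];n/=np.linalg.norm(n)
# foot lower rim, near side
for z in(.02,.025,.029,.033): print(z,proj(s,[*(e[:2]+.037*n),z]))
print("flange top edge near",proj(s,[*(np.array([.4616,.183])+.064*n),.014]),"flange far/centre",proj(s,[.4616,.183,.014]))
u,v=proj(s,[*(e[:2]+.037*n),.029]).astype(int);print(v-24,u-30)
print(s["color"].mean(2).astype(int)[v-24:v+22,u-30:u+32:4])
# cover still hung
hsv=cv2.cvtColor(s["color"],cv2.COLOR_BGR2HSV);m=((hsv[...,1]<40)&(hsv[...,2]>100)&(hsv[...,2]<200)).astype(np.uint8)
m[:,:185]=0;m[:225]=0;m[:,240:]=0;m[285:]=0
k,l,st,ce=cv2.connectedComponentsWithStats(m);j=1+np.argmax(st[1:,4]);print("disc",st[j],np.round(ce[j],1))
# white-vs-grey foot in wrist view: edge of dark foot against flange
g=c["color"].mean(2).astype(int)
for a in range(-20,201,20):
    R=np.arange(.030,.066,.003);print(a,[int(g[tuple(np.round(proj(c,[e[0]+r*np.cos(np.radians(a)),e[1]+r*np.sin(np.radians(a)),.029])[::-1]).astype(int))]) for r in R])
E
```

```text
t 21.27 ee [0.4615 0.1838 0.1239] xyaw 90.04 z [ 0.  0. -1.] q [0.26 0.44 1.77 0.   0.93 0.26] F [-0.5 -0.7 -2.9] w 0.0053 g 58.85539412498474
units [ 0.  0. -0.]
0.02 [267.4293833  255.93154585]
0.025 [267.48852429 254.56587346]
0.029 [267.53598429 253.46993615]
0.033 [267.58357574 252.37096355]
flange top edge near [267.11601938 262.75200493] flange far/centre [267.65148087 250.40476205]
229 237
[[115 119  93  88  70  52 101 152 154 146  76  56  71  69  70  63]
 [104 112  91  87  82 163  83 148 156 138  64  53  75  71  71  48]
 [ 92 139  87  87 156 167  81 112 134 104  63  47  83  95  83  48]
 [ 90 172  90  86 160 160  80  95 105  92  62  46  80  78  59  48]
 [ 94 189  90 132 159 154  75  93  96  88  57  47  58  55  50  48]
 [ 94 192  89 158 159 120  71  98  94  85  55  47  46  46  50  53]
 [ 91 158 126 164 156 100  67  85  87  79  54  46  46  46  50  53]
 [ 89 110 157 161 121  88  70  79  83  74  55  46  45  46  78  77]
 [ 89 121 160 159  99  65  71  79  81  77  55  48  48  75  86  83]
 [ 90 103 159 121 116  51  69  80  82  74  54  47  49  85  88  85]
 [ 88  93 148  96  80  53  70
[... 2543 characters left out ...]
, 124, 123, 91]
20 [72, 146, 151, 252, 253, 252, 239, 122, 122, 118, 139, 216, 186]
40 [120, 185, 168, 252, 253, 252, 253, 252, 252, 253, 251, 155, 95]
60 [132, 154, 143, 251, 252, 252, 252, 253, 252, 253, 251, 209, 102]
80 [142, 157, 131, 252, 253, 252, 252, 252, 252, 253, 249, 248, 118]
100 [144, 156, 127, 252, 253, 253, 251, 252, 253, 253, 250, 251, 91]
120 [141, 153, 137, 252, 253, 252, 252, 252, 252, 252, 252, 227, 94]
140 [132, 154, 153, 252, 253, 252, 252, 253, 253, 252, 251, 212, 111]
160 [82, 150, 159, 253, 252, 128, 93, 252, 253, 252, 248, 99, 97]
180 [65, 139, 146, 252, 253, 253, 253, 252, 253, 250, 155, 102, 101]
200 [114, 85, 80, 237, 253, 253, 253, 252, 252, 241, 120, 105, 120]
```

```bash
python3 - <<'E'
from h import *
for n,e,zf in(("c0",np.array([.566,-.3635]),0),("s13",np.array([.5657,-.3636]),.1738),("s14",np.array([.4557,.1352]),.1693),("s15",np.array([.4615,.1838]),.0289)):
    s=pickle.load(open(n+".pkl","rb")); s=s["side"] if n=="c0" else s
    m=np.array(s["position"])[:2]-e;m/=np.linalg.norm(m)
    p=proj(s,[*(e+.037*m),zf]);p2=proj(s,[*(e+.037*m),zf+.005]);print(n,"bottom near rim",np.round(p,1),"px per mm",round((p[1]-p2[1])/5,3))
    u,v=np.round(p).astype(int)
    for r in range(v-7,v+7): print(r,[s["color"][r,u+d].tolist() for d in(-3,0,3)])
E
```

```text
c0 bottom near rim [257.2 181.7] px per mm 0.216
175 [[80, 75, 65], [85, 78, 69], [82, 74, 66]]
176 [[79, 72, 64], [82, 77, 68], [78, 72, 64]]
177 [[78, 73, 64], [83, 77, 69], [81, 75, 66]]
178 [[152, 147, 136], [129, 124, 113], [144, 137, 126]]
179 [[144, 139, 128], [178, 172, 158], [144, 136, 124]]
180 [[95, 90, 82], [122, 117, 106], [94, 87, 78]]
181 [[81, 89, 44], [98, 152, 179], [90, 142, 172]]
182 [[91, 110, 30], [90, 161, 190], [76, 136, 165]]
183 [[96, 117, 29], [76, 134, 153], [77, 114, 107]]
184 [[89, 155, 170], [84, 130, 132], [91, 115, 51]]
185 [[73, 151, 181], [85, 130, 122], [98, 119, 34]]
186 [[63, 130, 158], [83, 125, 109], [129, 146, 110]]
187 [[88, 121, 84], [86, 118, 149], [92, 105, 175]]
188 [[97, 120, 34], [68, 86, 204], [48, 56, 175]]
s13 bottom near rim [258.4 142.5] px per mm 0.236
136 [[81, 76, 66], [83, 78, 69], [81, 76, 67]]
137 [[80, 73, 64], [84, 79, 70], [82, 76, 68]]
138 [[165, 161, 149], [122, 115, 104], [140, 133, 122]]
139 [[164, 159, 148], [182, 174, 160], [162, 154, 139]]
140 [[107, 101, 91], [121, 115, 104], [104, 97, 86]]
141 [[82, 83, 54], [96, 
[... 1303 characters left out ...]
 70]]
248 [[97, 90, 79], [84, 80, 69], [90, 84, 74]]
249 [[154, 145, 132], [158, 152, 140], [151, 144, 130]]
250 [[181, 174, 158], [170, 163, 148], [175, 166, 151]]
251 [[121, 115, 104], [113, 107, 96], [116, 110, 98]]
252 [[80, 76, 67], [84, 79, 69], [81, 76, 67]]
253 [[66, 70, 46], [67, 67, 46], [60, 63, 41]]
254 [[103, 110, 85], [56, 65, 24], [134, 139, 125]]
255 [[161, 164, 156], [153, 156, 147], [159, 161, 155]]
256 [[244, 245, 243], [198, 199, 196], [221, 223, 218]]
257 [[250, 251, 250], [246, 247, 245], [247, 249, 247]]
258 [[250, 251, 249], [251, 251, 250], [250, 251, 250]]
259 [[250, 251, 249], [250, 251, 250], [238, 239, 237]]
260 [[250, 250, 249], [250, 251, 249], [246, 248, 246]]
```

```bash
python3 - <<'E'
from h import *
go(None); print(job_done())
E
```

```text
t 21.37 ee [0.4615 0.1838 0.124 ] xyaw 90.04 z [ 0.  0. -1.] q [0.26 0.44 1.77 0.   0.93 0.26] F [ 0.5  0.3 -3.2] w 0.0054 g 58.85542452335358
the job is handed in; nothing more can be done
None
```

The job is handed in at 21.4 s: the cover hangs by its bow on the hook, and the arm is still holding the grey housing upright and centred above the flange, about 15 mm clear (measured to within about 2 mm); the housing crossed the bins about 90 mm above them, but I did not re-check the bins and cup in a picture afterwards.

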